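# Unlock the specimen holder with locking pliers

## Robot

A 7-joint arm with a two-finger parallel gripper is mounted at the origin on the work surface. World frame = base frame: x ahead of the robot, y to its left, z up, the work surface at z = 0. Lengths are in m, angles in rad, forces in N, time in s.
With the tool pointing down it reaches from about 0.425 to 0.875 m from the base axis. Payload 4.7 kg.
Tool frame: the origin (TCP) lies between the finger pads; the fingertips stand ctrl.tip_reach ahead of it and the grasp point (between the pads) lies 5 mm behind it (ctrl.tip_reach is the distance from the TCP to the fingertips, in m); z points along the fingers, y is the direction in which the jaws open and shut (so a half turn about z gives the same grasp; the last joint's range is limited). The gripper opens to 87 mm and grips with 3 to 60 N. Pads are 19 mm wide; open, the fingers measure 117 mm over their backs; the gripper's body (75 mm by 190 mm) begins 51 mm behind the grasp point.
Start: joints at [1.317, 0.321, -0.07, 1.45, 0.023, 1.371, -0.057], TCP at [0.172, -0.627, 0.208] pointing down, gripper open.
Joint ranges: [-2.86, 2.86], [-0.3, 2.09], [-1.38, 1.24], [0.06, 2.45], [-1.56, 4.7], [0.09, 2.05], [-2.69, 2.69]. Speed limits (rad/s): [2.57, 2.57, 3.14, 3.14, 3.14, 3.14, 3.14].

## Interface

Orientations are given as a rotation vector (axis times angle).
In Python, from bench import ctrl gives the robot as it stands.
- The arm moves only by the shell command python3 -m handwheel 'ROWS' [FORCE]. ROWS is JSON, a list of rows, each a list of 7 numbers: the shift along the tool's x, y, z in mm, then the turn, a rotation vector about the tool's x, y, z in rad, then the gripper's target within -1 to 1 (shut at 1, half-way at 0, fully open at -1). In form: [[dx, dy, dz, ax, ay, az, grip], ...]. A call has 1 to 12 rows; each row is the pose to reach, as a shift and turn from the pose commanded when the call began, along the tool's axes at that moment; what a row does not reach only later rows make up. A row lasts 1/8 s, in which the tool goes at most 62.5 mm and 10.7 degrees, less where a joint would pass 70% of its speed; a pose out of reach is approached as far as the arm can. A call with a gripper value outside its range is refused whole. The fingers move at their own pace and stop on an object; FORCE is the grip in N (left out, the last holds). Time passes only in rows, so rows that repeat a pose let the fingers close. It gives the time, the measured TCP pose, the force and the opening at its end, in the units of the state.
- ctrl.get_state(): the state, without advancing time (a new reading comes with each control period).
- ctrl.get_image(name): name is "side" or "top"; returns the picture (420x560x3 uint8, red, green, blue); there is no depth.
- ctrl.camera_model(name): a dict with "mtx" (3x3 intrinsics, pixels), "xyz" and "orientation" of the camera in the world. Camera axes: x right, y up, looking along -z (the intrinsics and any distortion apply to the point x, -y, -z); pixel columns grow to the right and rows downward; lengths in m; the calibration is good to about 2 mm. A picture is of the moment at which its call begins. camera_model takes no time and is no camera call.
- ctrl.close_job(): hands the job in, once; it reports no verdict.
The state is a dict: "time": time; "joint_positions": joint angles; "qd": joint speeds; "joint_torque": joint torques, N m; "position": TCP position; "tool_rot": TCP orientation; "ft_force": force on the tool from outside, world axes, zero at the start; "torque": the same for the moment, N m; "grip_width": opening from 0.0 (shut) to 1.0 (fully open).
Only numpy, scipy, OpenCV 4.12 (cv2) and the standard library are available. Lean on these libraries where they do the work, as an engineer would, in place of code of your own. Each camera call takes 0.05 s, during which the arm holds its last target.

## Task

The specimen holder is locked down on its stand by its centre screw, whose square head is too worn for a spanner, so the open locking pliers have been set round it. Squeeze the pliers shut, no harder than needed, until they snap over centre and hold on the flats of the square by themselves, and turn the screw with them anticlockwise (seen from above) until you feel it come up against its stop, not forcing it so that the jaws slip round on the square. Then push the release lever so that the pliers spring open, and leave them lying open on the holder with the screw still at its stop.

Things in the scene. Friction and masses are not known exactly. Their poses are not given: they have to be found in the camera images.
- holder: Specimen holder on its stand, fixed to the bench: a black disc 164 mm across, 21.5 mm thick, its flat top 46 mm above the bench, on a round aluminium stand 156 mm across; six specimens lie flush in its top, six small set screws stand 5 mm out of its rim. Origin on the disc's axis at bench height, z up.
- screw_head (a point): Centre of the square head on the centre screw: dark steel, 22 mm across flats, 22 mm tall, its underside level with the disc's top; on the disc's axis, so this point is 57 mm above the bench. x axis along two of its flats (turns with the screw; parallel to the holder's x axis at the start).
- screw (a joint): Turn of the centre screw in rad: 0 = locked (start; it turns no further clockwise), growing anticlockwise seen from above up to a hard stop, somewhere between 1.0 and 1.5, to be felt. Stiff all the way: about 0.3 N m, that is 3 N square to the handles at the grip points. Pushed against the stop with much over 10 N there, the jaws start to slip round on the square.
- pliers: Locking pliers, loose, steel, 0.38 kg, 182 mm long, 16 mm thick, lying on the disc, open jaws round the square (jaw faces within 6 degrees of two flats). This body is the fixed jaw and handle. Origin midway between the jaws, at the underside. x points out at the nose, y to the fixed handle's side; moving handle on the -y side. Handles reach to x = -130 (fixed), -151 mm (moving).
- fixed_grip (a point): Point on the outer face of the fixed handle, 100 mm behind the jaw centre (so some 18 mm outside the disc's edge), half way up its 16 mm thickness (54 mm above the bench).
- moving_grip (a point): Point on the outer face of the moving handle, 97 to 100 mm behind the jaw centre, same height. The two grip points are 67 mm apart with the pliers open, 46 mm when locked. The handles are squeezed together along the line joining the two points.
- handle (a joint): Squeeze of the moving handle in rad: 0 = fully open (a spring pushes it back there unless locked), about 0.17 = jaws just on the square, 0.52 = snapped over centre and locked on its flats. Squeezing takes some 20 N on each grip point to snap over, a little more or less with the friction.
- lever_tail (a point): Point on the release lever's tail, on its face toward the fixed handle, 152 to 156 mm behind the jaw centre, 54 mm above the bench; y = +12 mm in the pliers' axes when locked, -54 mm when open. The lever is a flat steel strip 3.5 mm thick, 11 mm tall, pivoted in the moving handle 90 mm behind the jaw centre; its tail sticks out 12 mm past this point, behind both handles.
- release (a joint): Swing of the release lever in rad: 0 = tail close to the moving handle (pliers open), 0.36 = toggle at dead centre, about 0.41 = locked, tail swung out 27 mm toward the fixed handle's side. Pushing the tail toward the moving handle's side (-y of the pliers; a few N over about 10 mm) takes the toggle back over centre; then the pliers spring open, the moving handle swinging out some 20 mm.
- specimen_a: Loose black resin specimen mount, 30 mm across and 18 mm high, to be left alone. Origin at the centre of its underside.
- specimen_b: A second such mount, to be left alone.
- bottle: White closed bottle with a grey cap, 56 mm across and 150 mm high, to be left alone. Origin at the centre of its underside.
- hex_key: Small dark L-shaped hex key, 75 mm by 22 mm, 5 mm thick, lying flat on the bench, to be left alone. Origin at bench height near the middle of its long leg.
Not all that is in view belongs to the job. Leave any blue, brown or turquoise look-alike of the pliers alone.

How it is judged:
By the outcome, as a careful person would: the job done as asked, in the order asked, and still so for the second after the job is handed in, with the robot touching nothing.
It also fails if it takes over 59 s, if anything falls off the work surface, if the arm or the gripper's body presses on something with over 40 N, if the wrist force passes 120 N, or if a joint passes its speed limit or range.

## Working session

There is one attempt and no reset: what is moved stays moved. The work goes in short steps, Python scripts to look and compute and a shell command to move; the robot and the scene stay as the last step left them, time stands still between calls to the robot, and variables do not carry over. Pictures are saved under pics/ and viewed, and the job is handed in when it is done.

```bash
ls; mkdir -p pics
python3 - <<'E'
from bench import ctrl
import cv2
for n in("side","top"):
    im=ctrl.get_image(n); cv2.imwrite(f"pics/{n}0.png",im[:,:,::-1])
    print(ctrl.camera_model(n))
print(ctrl.get_state(),ctrl.tip_reach)
E
```

```text
pics
{'mtx': array([[503.90777394,   0.        , 274.45317029],
       [  0.        , 503.90777394, 216.45892103],
       [  0.        ,   0.        ,   1.        ]]), 'xyz': array([0.03622311, 1.03888567, 0.75904022]), 'orientation': array([ 0.28640683, -1.35171225, -2.40862732])}
{'mtx': array([[434.6462646 ,   0.        , 277.89603679],
       [  0.        , 434.6462646 , 206.74322722],
       [  0.        ,   0.        ,   1.        ]]), 'xyz': array([ 0.4172074 , -0.01055723,  1.00736976]), 'orientation': array([ 0.06887998, -0.07528613, -1.5767441 ])}
{'time': 0.1, 'joint_positions': array([ 1.31710379,  0.32172022, -0.07008057,  1.45157678,  0.02260706,
        1.37080109, -0.05687751]), 'qd': array([ 3.89676959e-05, -1.41018393e-03, -7.27442345e-04, -1.69843732e-03,
        5.81786492e-05, -5.99557432e-04,  2.36891623e-04]), 'joint_torque': array([-5.93198965e-04, -4.92573774e+01, -4.06093905e-01, -3.13401997e+01,
       -6.42250967e-02,  3.94282106e-02,  7.34303831e-05]), 'position': array([ 0.17179775, -0.62633392,  0.20697755]), 'tool_rot': array([-3.11179153e+00, -4.19241793e-01,  5.20271233e-04]), 'ft_force': array([-0.06126578, -0.39063393,  0.10300412]), 'torque': array([0.02392231, 0.02974328, 0.0098316 ]), 'grip_width': 1.000344448869074} 0.014
```

View pics/side0.png

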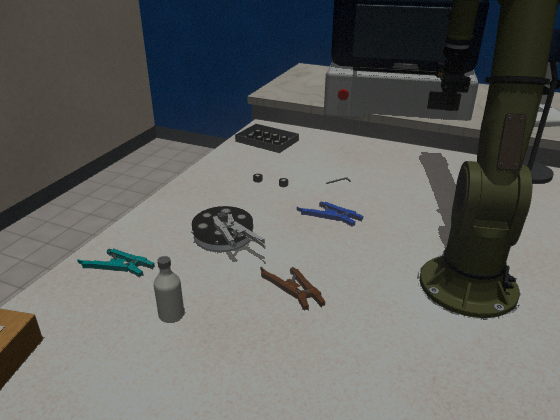

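View pics/top0.png

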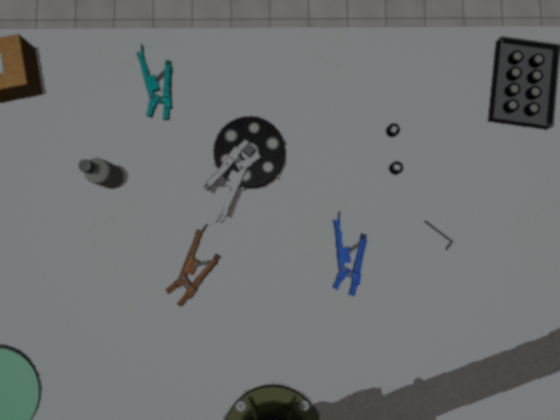

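The top view shows the holder disc at about (250,152), with grey pliers whose handles point down-left, ending near (210,187) and (222,220). I'll zoom in on them.

```bash
cat > h.py <<'E'
import numpy as np,cv2
from scipy.spatial.transform import Rotation as R
from bench import ctrl
def ray(n,u,v):
    c=ctrl.camera_model(n);K=np.array(c['mtx'])
    d=np.linalg.inv(K)@[u,v,1.];d=np.array([d[0],-d[1],-d[2]])
    return np.array(c['xyz']),R.from_rotvec(c['orientation']).apply(d)
def onz(n,u,v,z):
    o,d=ray(n,u,v);return o+d*(z-o[2])/d[2]
def proj(n,p):
    c=ctrl.camera_model(n);q=R.from_rotvec(c['orientation']).inv().apply(np.array(p)-c['xyz'])
    w=np.array(c['mtx'])@[q[0],-q[1],-q[2]];return w[:2]/w[2]
def crop(im,u0,v0,w,h,s,fn):
    cv2.imwrite(fn,cv2.resize(im[v0:v0+h,u0:u0+w,::-1],None,fx=s,fy=s,interpolation=cv2.INTER_CUBIC))
E
python3 - <<'E'
import cv2
from h import *
t=cv2.imread('pics/top0.png')[:,:,::-1];s=cv2.imread('pics/side0.png')[:,:,::-1]
crop(t,195,110,100,120,5,'pics/t0z.png');crop(s,180,195,100,75,8,'pics/s0z.png')
# disc
g=t.max(axis=2);m=((g<45)*255).astype(np.uint8);m[:, :190]=0;m[:,300:]=0;m[:100]=0;m[200:]=0
pts=cv2.findNonZero(m);hull=cv2.convexHull(pts);e=cv2.fitEllipse(hull);print(e)
print(onz('top',*e[0],.046),[e[1][i]/434.6*.96 for i in(0,1)])
E
```

```text
((249.42176818847656, 152.2110595703125), (70.13069915771484, 70.849853515625), 146.94741821289062)
[0.62906432 0.04826485 0.046     ] [0.15491364747217268, 0.15650220748964563]
```

View pics/t0z.png

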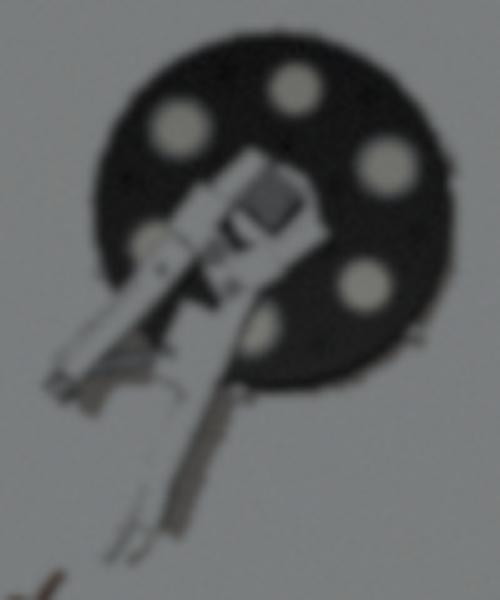

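View pics/s0z.png

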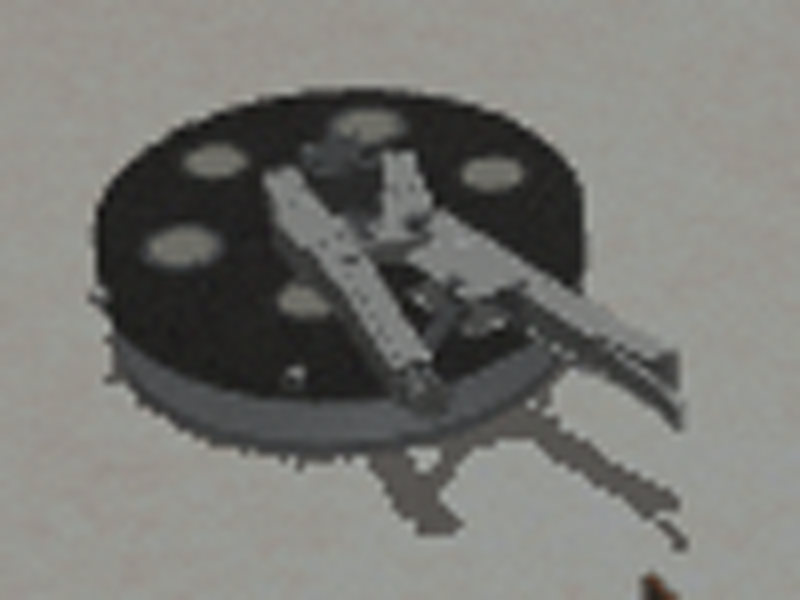

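```bash
cat >> h.py <<'E'
def rect(n,z,cx,cy,half,mm_per_px,fn,im=None):
    # world top-down map at height z; image up=+x, left=+y
    N=int(2*half/mm_per_px*1000)
    src=np.float32([proj(n,[cx+sx*half,cy+sy*half,z]) for sx,sy in((1,1),(1,-1),(-1,-1),(-1,1))])
    dst=np.float32([[0,0],[N,0],[N,N],[0,N]])
    H=cv2.getPerspectiveTransform(src,dst)
    o=cv2.warpPerspective(im,H,(N,N),flags=cv2.INTER_CUBIC)[:,:,::-1].copy()
    for k in range(0,N,int(20/mm_per_px)):
        cv2.line(o,(k,0),(k,N),(0,160,0),1);cv2.line(o,(0,k),(N,k),(0,160,0),1)
    cv2.imwrite(fn,o)
E
python3 - <<'E'
import cv2
from h import *
t=cv2.imread('pics/top0.png')[:,:,::-1];s=cv2.imread('pics/side0.png')[:,:,::-1]
rect('top',.062,.58,.08,.12,.4,'pics/rt0.png',t)
rect('side',.062,.58,.08,.12,.4,'pics/rs0.png',s)
print(onz('top',250,149,.068))
E
```

```text
[0.63137411 0.04563938 0.068     ]
```

View pics/rt0.png

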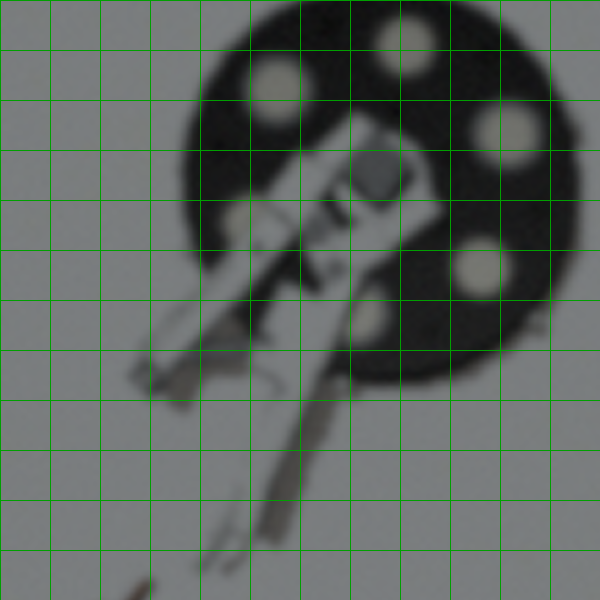

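View pics/rs0.png

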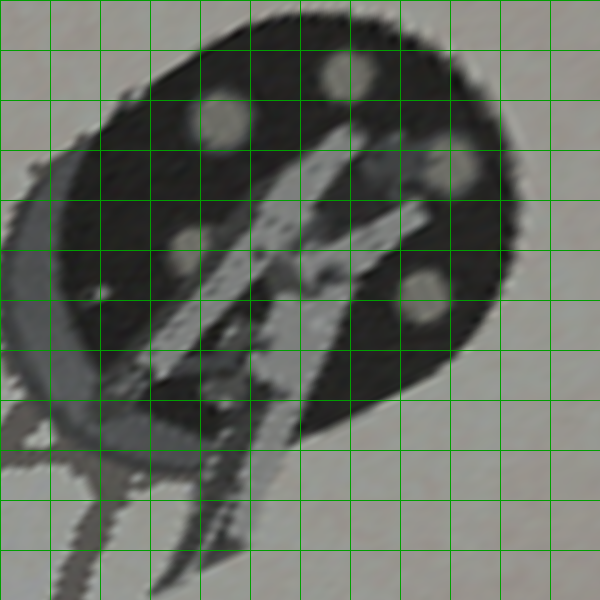

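```bash
cat >> h.py <<'E'
def row(x,y,z,yawx_deg,base=None):
    """shift (mm) / turn in current tool axes for tool down, tool x at yaw"""
    s=ctrl.get_state();Rc=R.from_rotvec(s['tool_rot'])
    a=np.radians(yawx_deg);ca,sa=np.cos(a),np.sin(a)
    T=R.from_matrix(np.array([[ca,sa,0],[sa,-ca,0],[0,0,-1]]).astype(float))
    d=Rc.inv().apply(np.array([x,y,z])-s['position'])*1000
    return np.round(d,1),np.round((Rc.inv()*T).as_rotvec(),3)
def st():
    s=ctrl.get_state();t=R.from_rotvec(s['tool_rot']).as_matrix()
    print('t',round(s['time'],2),'p',np.round(s['position']*1000,1),'yaw',round(np.degrees(np.arctan2(t[1,0],t[0,0])),2),'tz',np.round(t[:,2],3),'F',np.round(s['ft_force'],1),'M',np.round(s['torque'],2),'w',round(s['grip_width']*87,1),'q',np.round(s['joint_positions'],2))
E
python3 - <<'E'
from h import *
st();print(row(.5,-.3,.207,60));print(row(.549,.109,.2,135))
E
```

```text
t 0.1 p [ 171.8 -626.3  207. ] yaw 15.35 tz [-0.001  0.002 -1.   ] F [-0.1 -0.4  0.1] M [0.02 0.03 0.01] w 87.0 q [ 1.32  0.32 -0.07  1.45  0.02  1.37 -0.06]
(array([ 4.029e+02, -2.278e+02,  3.000e-01]), array([-0.002, -0.001, -0.779]))
(array([ 558.4, -609.3,    8. ]), array([-1.000e-03, -2.000e-03, -2.088e+00]))
```

```bash
python3 -m handwheel '[[50,-28,0,0,0,-0.1,-1],[100,-56,0,0,0,-0.2,-1],[150,-84,0,0,0,-0.3,-1],[200,-112,0,0,0,-0.4,-1],[250,-140,0,0,0,-0.5,-1],[300,-170,0,0,0,-0.6,-1],[350,-198,0,0,0,-0.7,-1],[400,-228,0,0,0,-0.8,-1]]' 20
python3 - <<'E'
from h import *
st();print(row(.549,.109,.15,135))
E
```

```text
time: 1.1
position: [0.4982, -0.2998, 0.2076]
tool_rot: [-2.702, -1.603, 0.001]
ft_force: [0.7, -0.1, 0.2]
grip_width: 1.002
t 1.1 p [ 498.2 -299.8  207.6] yaw 61.34 tz [-0. -0. -1.] F [ 0.7 -0.1  0.2] M [-0.07 -0.09 -0.01] w 87.2 q [ 0.88  0.2  -0.44  1.61  0.09  1.34 -0.07]
(array([ 383.1, -151.4,   57.6]), array([-0.   ,  0.   , -1.286]))
```

```bash
python3 -m handwheel '[[42,-17,6,0,0,-0.14,-1],[84,-34,12,0,0,-0.28,-1],[127,-50,19,0,0,-0.42,-1],[170,-67,26,0,0,-0.56,-1],[212,-84,32,0,0,-0.7,-1],[255,-101,38,0,0,-0.84,-1],[298,-118,45,0,0,-1,-1],[340,-134,51,0,0,-1.15,-1],[383,-151,58,0,0,-1.286,-1],[383,-151,58,0,0,-1.286,-1]]' 20
python3 - <<'E'
from h import *
st();print(row(.549,.109,.053,135))
for n in('top','side'):
    im=ctrl.get_image(n);cv2.imwrite(f'pics/{n}1.png',im[:,:,::-1])
    if n=='top':crop(im,160,90,150,150,4,'pics/t1z.png')
    else:crop(im,150,120,160,150,4,'pics/s1z.png')
E
```

```text
time: 2.35
position: [0.5484, 0.1123, 0.1493]
tool_rot: [-1.193, -2.904, -0.003]
ft_force: [-0.1, -0.5, 0.3]
grip_width: 1.003
t 2.35 p [548.4 112.3 149.3] yaw 135.32 tz [-0.002  0.003 -1.   ] F [-0.1 -0.5  0.3] M [ 0.02 -0.19 -0.05] w 87.3 q [ 0.48  0.26 -0.83  1.73  0.2   1.24  0.39]
(array([-3. , -2. , 96.3]), array([ 0.001, -0.003,  0.006]))
```

View pics/t1z.png

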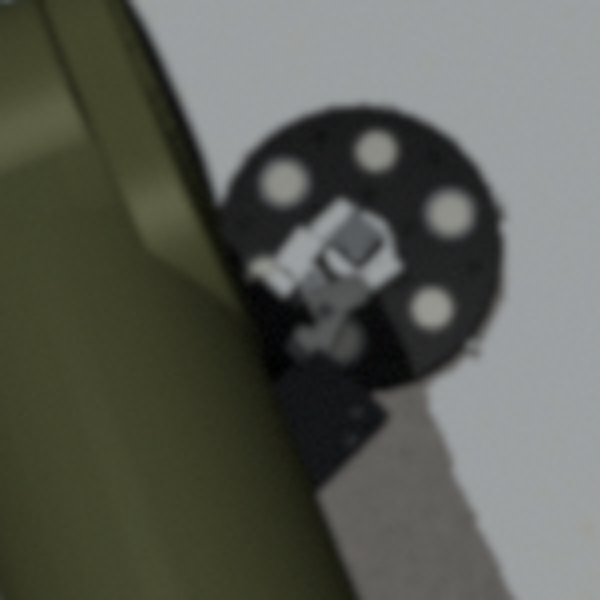

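View pics/s1z.png

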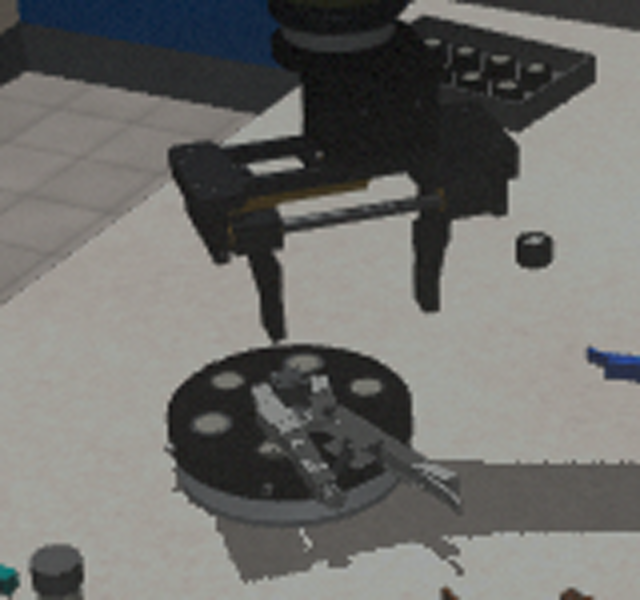

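The side view shows the open fingers above the handles, around crop (275,330) and (430,300). Before descending I'll draw my predicted grip points on the pictures as a check.

Run:
```python
from h import *
o=np.array([.630,.047]);ex=np.array([.707,-.707]);ey=np.array([.707,.707])
for n,c in(('side',(180,195,100,75)),('top',(195,110,100,120))):
    im=cv2.resize(cv2.imread(f'pics/{n}0.png')[c[1]:c[1]+c[3],c[0]:c[0]+c[2]],None,fx=6,fy=6,interpolation=cv2.INTER_CUBIC)
    for (px,py,z),col in {(-100,20,54):(0,0,255),(-98,-47,54):(0,255,0),(-154,-54,54):(255,0,255),(0,0,68):(0,255,255),(-130,20,62):(255,255,0)}.items():
        w=o+ex*px/1000+ey*py/1000;u=proj(n,[*w,z/1000])
        cv2.circle(im,tuple(int(k) for k in((u-c[:2]+.5)*6)),4,col,1)
    cv2.imwrite(f'pics/p_{n}.png',im)
```

```text
(no output)
```

View pics/p_side.png

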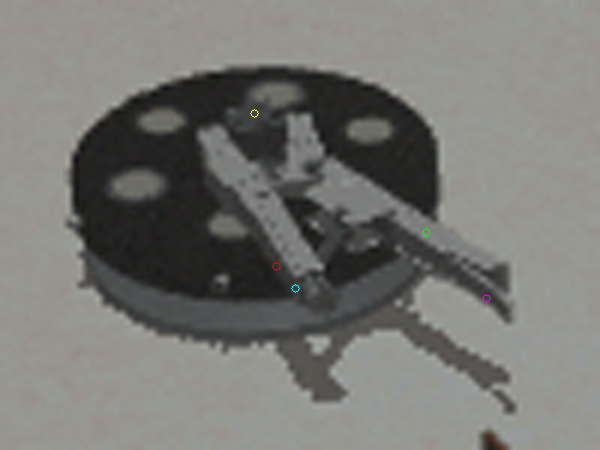

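View pics/p_top.png

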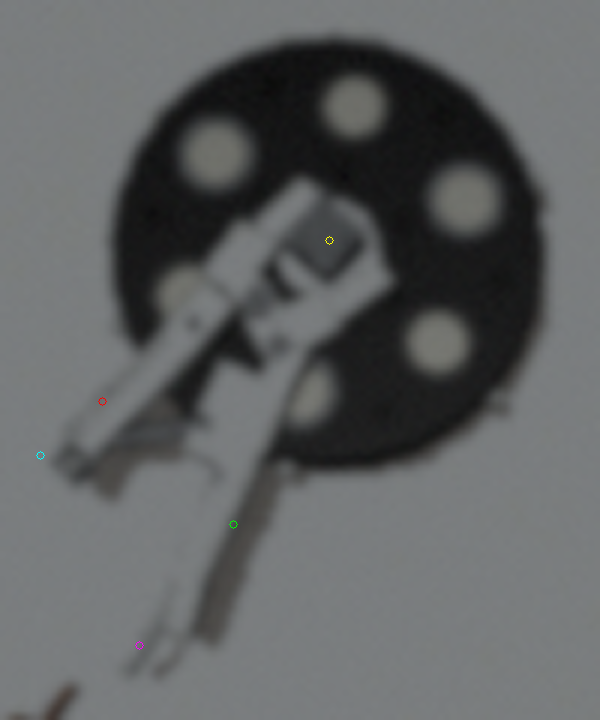

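```bash
python3 -m handwheel '[[-3,-3.5,30,0,0,0,-1],[-3,-3.5,60,0,0,0,-1],[-3,-3.5,80,0,0,0,-1],[-3,-3.5,96,0,0,0,-1],[-3,-3.5,96,0,0,0,-1]]' 20
python3 - <<'E'
from h import *
st()
for n in('top','side'):
    im=ctrl.get_image(n);cv2.imwrite(f'pics/{n}2.png',im[:,:,::-1])
    if n=='top':crop(im,160,90,150,150,4,'pics/t2z.png')
    else:crop(im,150,150,140,120,5,'pics/s2z.png')
E
```

```text
time: 3.08
position: [0.5487, 0.1021, 0.053]
tool_rot: [-1.206, -2.899, 0.001]
ft_force: [-0.9, 0.0, 0.1]
grip_width: 1.001
t 3.08 p [548.7 102.1  53. ] yaw 134.83 tz [-0.002 -0.    -1.   ] F [-0.9  0.   0.1] M [ 0.03 -0.18 -0.04] w 87.1 q [ 0.44  0.36 -0.79  1.83  0.29  1.07  0.33]
```

View pics/s2z.png

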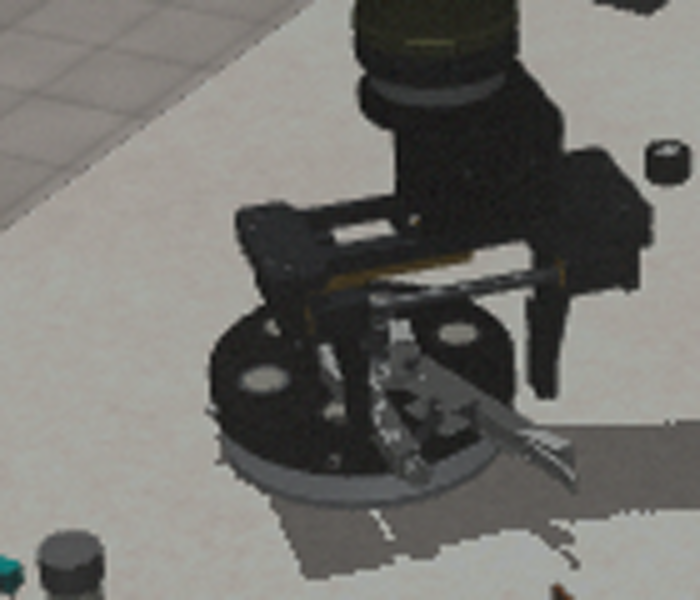

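The side view shows one finger outside each handle and no contact force. The centre lagged its command by about 5 mm along y, so I'll correct that and then start closing.

```bash
python3 -m handwheel '[[4.5,3.5,0,0,0,0,-1],[4.5,3.5,0,0,0,0,-1],[4.5,3.5,0,0,0,0,-0.8],[4.5,3.5,0,0,0,0,-0.7],[4.5,3.5,0,0,0,0,-0.65],[4.5,3.5,0,0,0,0,-0.65]]' 20; python3 -c "
from h import *
st()"
```

```text
time: 3.92
position: [0.5486, 0.1082, 0.0539]
tool_rot: [-1.206, -2.901, 0.0]
ft_force: [0.1, 0.5, -0.6]
grip_width: 0.833
t 3.92 p [548.6 108.2  53.9] yaw 134.85 tz [-0. -0. -1.] F [ 0.1  0.5 -0.6] M [ 0.06 -0.15  0.03] w 72.5 q [ 0.44  0.36 -0.79  1.83  0.29  1.07  0.32]
```

```bash
python3 -m handwheel '[[0,0,0,0,0,0,-0.58],[0,0,0,0,0,0,-0.52],[0,0,0,0,0,0,-0.52]]' 15
python3 - <<'E'
from h import *
st();im=ctrl.get_image('side');crop(im,170,180,100,90,7,'pics/s3z.png')
E
```

```text
time: 4.3
position: [0.5486, 0.1083, 0.0539]
tool_rot: [1.206, 2.901, -0.0]
ft_force: [-0.7, 0.0, 0.5]
grip_width: 0.768
t 4.3 p [548.6 108.3  53.9] yaw 134.86 tz [-0. -0. -1.] F [-0.7  0.   0.5] M [ 0.03 -0.13 -0.03] w 66.9 q [ 0.44  0.36 -0.79  1.83  0.29  1.07  0.32]
```

View pics/s3z.png

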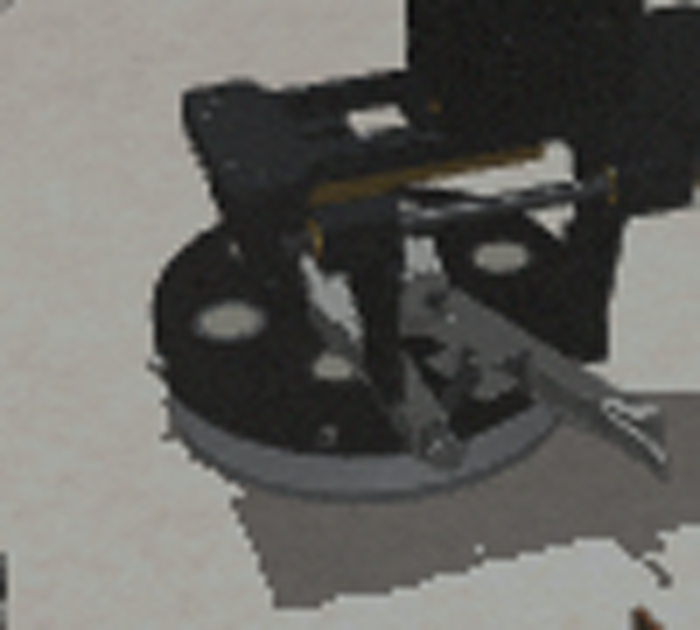

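```bash
python3 -m handwheel '[[0,0,0,0,0,0,-0.48],[0,0,0,0,0,0,-0.46],[0,0,0,0,0,0,-0.46]]' 15; python3 -c "
from h import *
st()"; python3 -m handwheel '[[0,0,0,0,0,0,-0.43],[0,0,0,0,0,0,-0.40],[0,0,0,0,0,0,-0.40]]' 15;  python3 -c "
from h import *
st()"
```

```text
time: 4.72
position: [0.5487, 0.1083, 0.0539]
tool_rot: [1.206, 2.901, -0.0]
ft_force: [-0.6, 0.3, -0.3]
grip_width: 0.732
t 4.72 p [548.7 108.3  53.9] yaw 134.86 tz [ 0. -0. -1.] F [-0.6  0.3 -0.3] M [ 0.05 -0.2   0.01] w 63.7 q [ 0.44  0.36 -0.79  1.83  0.29  1.07  0.32]
time: 5.1
position: [0.5486, 0.1083, 0.0539]
tool_rot: [-1.206, -2.901, 0.0]
ft_force: [-0.4, -0.5, -0.4]
grip_width: 0.701
t 5.1 p [548.6 108.3  53.9] yaw 134.86 tz [-0. -0. -1.] F [-0.4 -0.5 -0.4] M [ 0.02 -0.18 -0.04] w 61.0 q [ 0.44  0.36 -0.79  1.83  0.29  1.07  0.32]
```

```bash
python3 -m handwheel '[[0,0,0,0,0,0,-0.37],[0,0,0,0,0,0,-0.34],[0,0,0,0,0,0,-0.34]]' 15
python3 - <<'E'
from h import *
st()
for n in('top','side'):
    im=ctrl.get_image(n)
    if n=='top':crop(im,160,90,150,150,4,'pics/t4z.png');cv2.imwrite('pics/top4.png',im[:,:,::-1])
    else:crop(im,170,180,100,90,7,'pics/s4z.png')
E
```

```text
time: 5.48
position: [0.5486, 0.1083, 0.0539]
tool_rot: [-1.206, -2.901, 0.0]
ft_force: [-0.3, 0.6, -0.6]
grip_width: 0.672
t 5.47 p [548.6 108.3  53.9] yaw 134.86 tz [-0. -0. -1.] F [-0.3  0.6 -0.6] M [ 0.04 -0.11 -0.04] w 58.5 q [ 0.44  0.36 -0.79  1.83  0.29  1.07  0.32]
```

View pics/s4z.png

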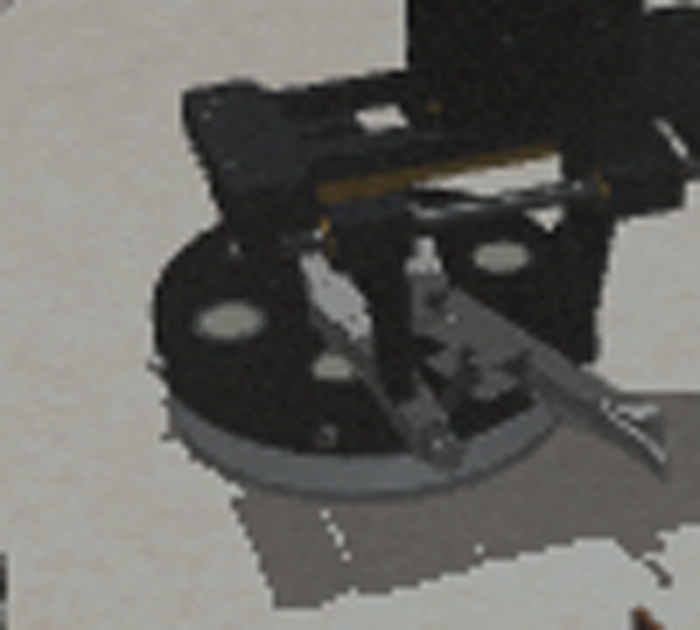

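View pics/t4z.png

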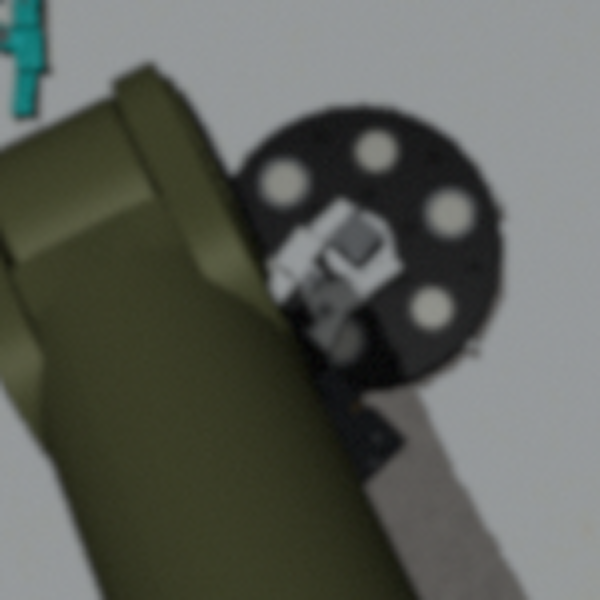

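Run:
```python
from h import *
c=(170,180)
for w in(66.9,58.5):
  for s in(1,-1):
    p=np.array([.5486,.1083])+s*w/2000*np.array([.707,.707])
    for z in(.04,.054,.07):print(w,s,z,np.round((proj('side',[*p,z])-c)*7))
```

```text
66.9 1 0.04 [393. 445.]
66.9 1 0.054 [391. 413.]
66.9 1 0.07 [389. 375.]
66.9 -1 0.04 [570. 408.]
66.9 -1 0.054 [569. 376.]
66.9 -1 0.07 [568. 339.]
58.5 1 0.04 [405. 443.]
58.5 1 0.054 [403. 411.]
58.5 1 0.07 [401. 373.]
58.5 -1 0.04 [559. 410.]
58.5 -1 0.054 [558. 378.]
58.5 -1 0.07 [557. 341.]
```

```bash
python3 - <<'E'
from h import *
c=(150,120)
for s in(1,-1):
  for off in(43.5,50,58):
    p=np.array([.5484,.1123])+s*off/1000*np.array([.707,.707])
    print(s,off,[np.round((proj('side',[*p,z])-c)*4) for z in(.135,.149,.154)])
E
python3 - <<'E'
import cv2
im=cv2.imread('pics/side1.png')[175:225,205:275]
cv2.imwrite('pics/s1f.png',cv2.resize(im,None,fx=10,fy=10,interpolation=cv2.INTER_CUBIC))
E
```

```text
1 43.5 [array([278., 371.]), array([277., 351.]), array([276., 344.])]
1 50 [array([267., 373.]), array([266., 353.]), array([266., 346.])]
1 58 [array([255., 375.]), array([253., 355.]), array([253., 348.])]
-1 43.5 [array([415., 345.]), array([414., 325.]), array([414., 318.])]
-1 50 [array([425., 343.]), array([424., 323.]), array([424., 316.])]
-1 58 [array([437., 341.]), array([437., 321.]), array([437., 314.])]
```

View pics/s1f.png

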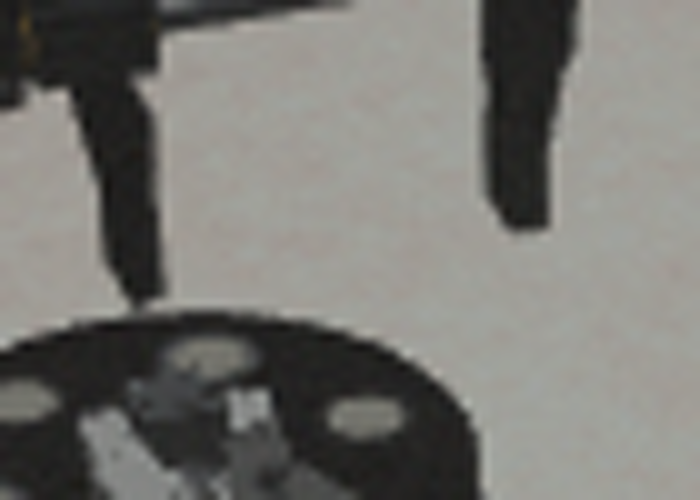

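Run:
```python
from h import *
for z in(.2,.215,.25,.3):
  for q in((.508,.019),(.455,.072)): print(z,q,np.round((proj('top',[*q,z])-(160,90))*4),np.round((proj('side',[*q,z])-(150,120))*4))
t=np.array(R.from_rotvec(ctrl.get_state()['tool_rot']).as_matrix());print(t.round(2))
```

```text
0.2 (0.508, 0.019) [400. 432.] [471. 211.]
0.2 (0.455, 0.072) [287. 546.] [515. 264.]
0.215 (0.508, 0.019) [399. 429.] [471. 189.]
0.215 (0.455, 0.072) [283. 545.] [515. 242.]
0.25 (0.508, 0.019) [396. 419.] [470. 137.]
0.25 (0.455, 0.072) [275. 541.] [515. 188.]
0.3 (0.508, 0.019) [391. 405.] [470.  60.]
0.3 (0.455, 0.072) [262. 535.] [516. 107.]
[[-0.71  0.71 -0.  ]
 [ 0.71  0.71 -0.  ]
 [-0.   -0.   -1.  ]]
```

Run:
```python
from h import *
im=cv2.imread('pics/top1.png')[:,:,::-1];crop(np.clip(im.astype(int)*3,0,255).astype(np.uint8),215,150,60,70,8,'pics/t1f.png')
```

```text
(no output)
```

View pics/t1f.png

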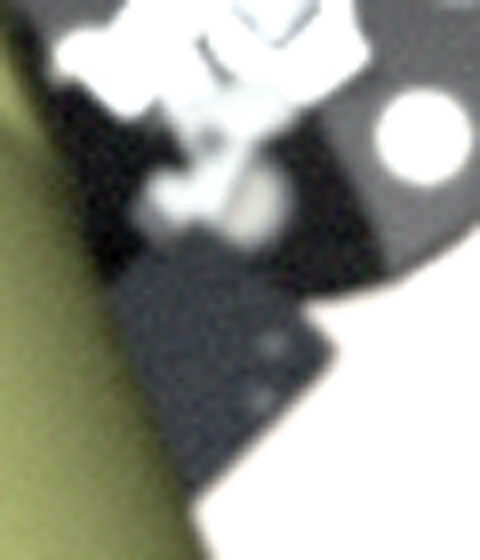

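The tips appear about 19 mm higher in the side view than tip_reach implies. The handles also did not move when the fingers closed to 58 mm, so the fingers are probably above them. I'll open, go lower beside the handles where it is clear either way, and look again.

```bash
python3 -m handwheel '[[0,0,0,0,0,0,-1],[0,0,0,0,0,0,-1],[0,0,0,0,0,0,-1],[0,0,0,0,0,0,-1],[0,0,5,0,0,0,-1],[0,0,10,0,0,0,-1],[0,0,14,0,0,0,-1],[0,0,14,0,0,0,-1]]' 15
python3 - <<'E'
from h import *
st()
im=ctrl.get_image('side');crop(im,170,180,100,90,7,'pics/s5z.png')
c=(170,180)
s=ctrl.get_state()
for sg in(1,-1):
    p=s['position'][:2]+sg*.0435*np.array([.707,.707])
    print([np.round((proj('side',[*p,z])-c)*7) for z in(.026,.04,.045,.05)])
o=np.array([.630,.047]);ex=np.array([.707,-.707]);ey=np.array([.707,.707])
E
```

```text
time: 6.58
position: [0.5482, 0.1082, 0.0393]
tool_rot: [-1.205, -2.9, 0.001]
ft_force: [-0.1, 0.5, -0.2]
grip_width: 0.998
t 6.58 p [548.2 108.2  39.3] yaw 134.87 tz [-0.001 -0.    -1.   ] F [-0.1  0.5 -0.2] M [ 0.01 -0.13  0.  ] w 86.8 q [ 0.43  0.38 -0.78  1.84  0.31  1.04  0.3 ]
[array([369., 483.]), array([367., 451.]), array([366., 439.]), array([365., 428.])]
[array([597., 434.]), array([596., 403.]), array([596., 391.]), array([596., 380.])]
```

View pics/s5z.png

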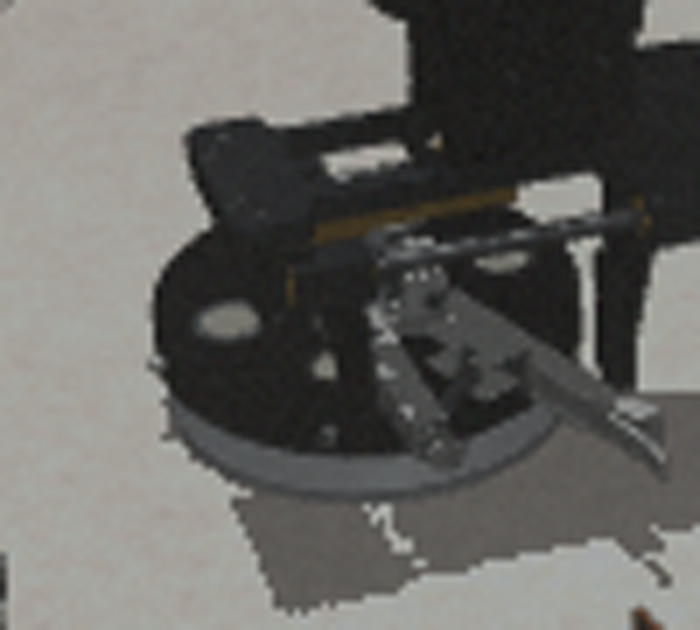

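The finger bottoms again lie about 19 mm above the claimed height, with the right tip near (620,390). There is still no contact force beside the disc. I'll go 6 mm lower and close gradually while watching force and width.

```bash
python3 -m handwheel '[[0,0,3,0,0,0,-1],[0,0,6,0,0,0,-1],[0,0,6,0,0,0,-0.8],[0,0,6,0,0,0,-0.68],[0,0,6,0,0,0,-0.6],[0,0,6,0,0,0,-0.6]]' 10
python3 - <<'E'
from h import *
st()
im=ctrl.get_image('side');crop(im,170,180,100,90,7,'pics/s6z.png')
E
python3 -m handwheel '[[0,0,0,0,0,0,-0.54],[0,0,0,0,0,0,-0.5],[0,0,0,0,0,0,-0.5],[0,0,0,0,0,0,-0.5]]' 10
python3 - <<'E'
from h import *
st()
im=ctrl.get_image('side');crop(im,170,180,100,90,7,'pics/s7z.png')
E
```

```text
time: 7.38
position: [0.5486, 0.1086, 0.0339]
tool_rot: [-1.205, -2.901, -0.001]
ft_force: [0.1, -0.0, -1.2]
grip_width: 0.807
t 7.38 p [548.6 108.6  33.9] yaw 134.87 tz [ 0.  0. -1.] F [ 0.1 -0.  -1.2] M [ 0.14 -0.05  0.01] w 70.2 q [ 0.42  0.39 -0.78  1.85  0.31  1.03  0.3 ]
time: 7.92
position: [0.5482, 0.1091, 0.0339]
tool_rot: [-1.204, -2.901, -0.001]
ft_force: [-2.2, 2.7, -0.9]
grip_width: 0.749
t 7.92 p [548.2 109.1  33.9] yaw 134.9 tz [-0.001  0.001 -1.   ] F [-2.2  2.7 -0.9] M [0.76 0.4  0.08] w 65.2 q [ 0.42  0.39 -0.78  1.85  0.31  1.03  0.3 ]
```

View pics/s7z.png

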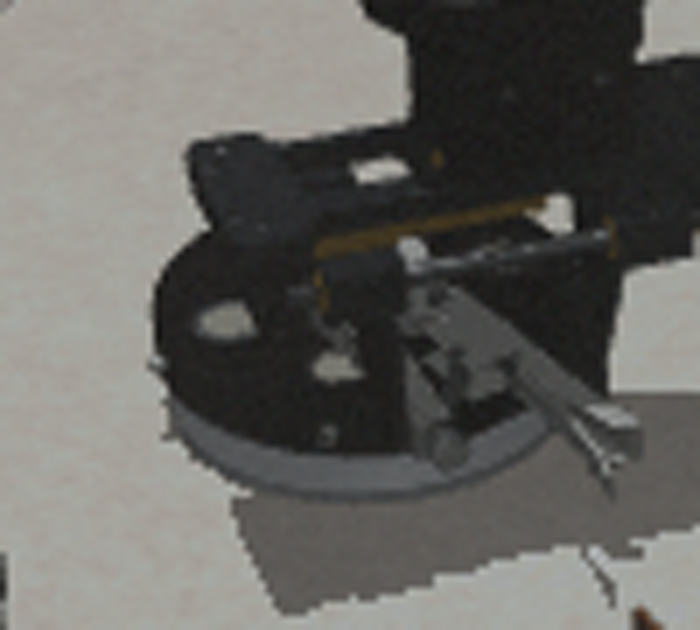

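View pics/s6z.png

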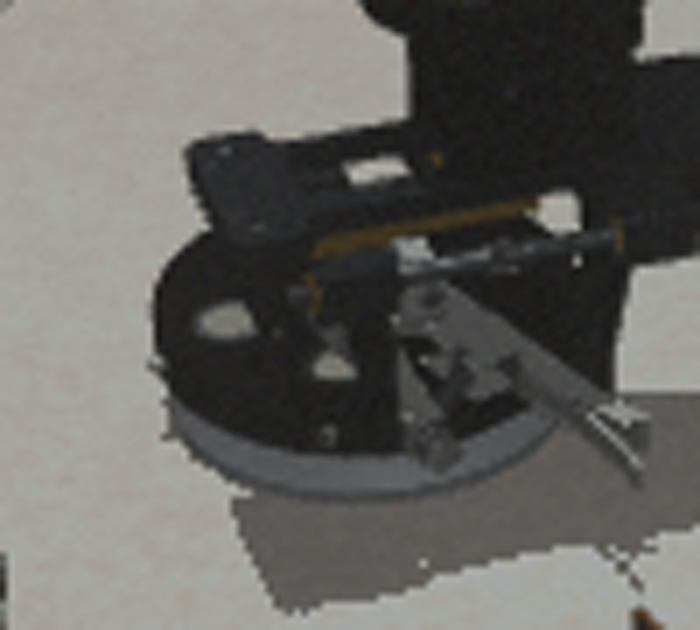

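```bash
python3 -m handwheel '[[1,1,0,0,0,0,-0.46],[1,2,0,0,0,0,-0.42],[1,2.5,0,0,0,0,-0.4],[1,3,0,0,0,0,-0.4]]' 15
python3 - <<'E'
from h import *
st()
im=ctrl.get_image('side');crop(im,170,180,100,90,7,'pics/s8z.png')
E
```

```text
time: 8.48
position: [0.5495, 0.1106, 0.0337]
tool_rot: [-1.206, -2.9, 0.002]
ft_force: [-5.1, 1.0, 2.0]
grip_width: 0.709
t 8.47 p [549.5 110.6  33.7] yaw 134.84 tz [-0.001 -0.001 -1.   ] F [-5.1  1.   2. ] M [ 0.17  1.02 -0.02] w 61.7 q [ 0.42  0.39 -0.78  1.84  0.32  1.04  0.29]
```

View pics/s8z.png

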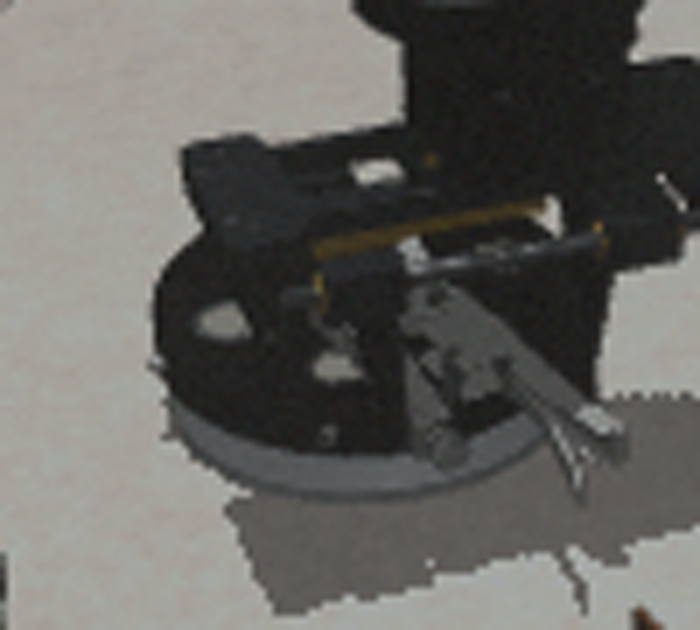

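```bash
python3 -m handwheel '[[1,0.5,0,0,0,0,-0.36],[1.5,1,0,0,0,0,-0.32],[1.5,2,0,0,0,0,-0.28],[1.5,2,0,0,0,0,-0.28]]' 18
python3 - <<'E'
from h import *
st()
E
```

```text
time: 9.02
position: [0.5509, 0.1128, 0.0339]
tool_rot: [1.206, 2.9, -0.001]
ft_force: [-1.1, -2.0, -0.8]
grip_width: 0.645
t 9.03 p [550.9 112.8  33.9] yaw 134.83 tz [ 0.001 -0.001 -1.   ] F [-1.1 -2.  -0.8] M [-0.36  0.13 -0.14] w 56.1 q [ 0.41  0.39 -0.78  1.84  0.32  1.04  0.29]
```

```bash
python3 -m handwheel '[[0,0.5,0,0,0,0,-0.24],[0,1,0,0,0,0,-0.2],[0,1,0,0,0,0,-0.2],[0,1,0,0,0,0,-0.2]]' 20
python3 - <<'E'
from h import *
st()
im=ctrl.get_image('side');crop(im,170,180,100,90,7,'pics/s9z.png')
E
```

```text
time: 9.52
position: [0.5513, 0.1147, 0.034]
tool_rot: [1.205, 2.901, 0.001]
ft_force: [-1.4, -0.2, -0.2]
grip_width: 0.604
t 9.53 p [551.3 114.7  34. ] yaw 134.88 tz [ 0.001  0.    -1.   ] F [-1.4 -0.2 -0.2] M [-0.11  0.05 -0.08] w 52.6 q [ 0.41  0.4  -0.78  1.84  0.32  1.04  0.29]
```

View pics/s9z.png

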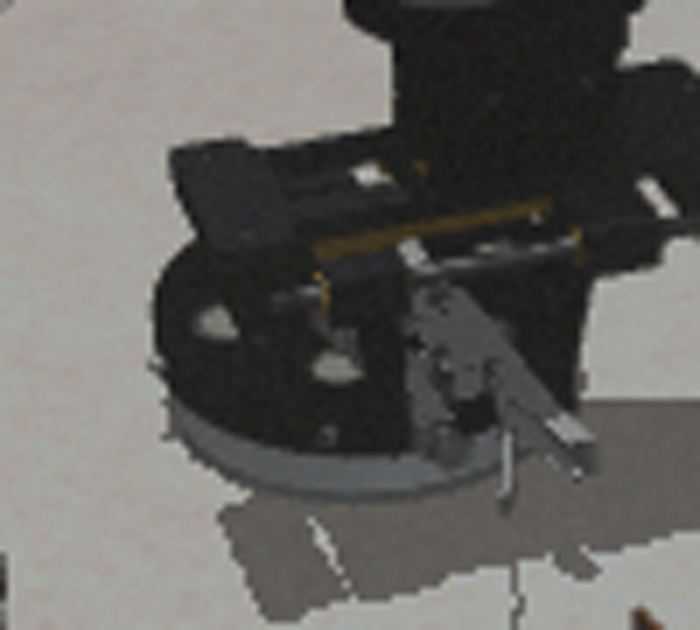

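```bash
python3 -m handwheel '[[0,0.5,0,0,0,0,-0.16],[0,1,0,0,0,0,-0.13],[0,1,0,0,0,0,-0.13],[0,1,0,0,0,0,-0.13]]' 20
python3 - <<'E'
from h import *
st()
E
```

```text
time: 10.07
position: [0.5523, 0.1151, 0.0342]
tool_rot: [1.205, 2.9, 0.001]
ft_force: [-0.4, 0.4, 0.3]
grip_width: 0.566
t 10.07 p [552.3 115.1  34.2] yaw 134.87 tz [ 0.001  0.    -1.   ] F [-0.4  0.4  0.3] M [ 0.08 -0.14 -0.01] w 49.3 q [ 0.41  0.4  -0.78  1.84  0.32  1.04  0.28]
```

```bash
python3 -m handwheel '[[0,0.5,0,0,0,0,-0.1],[0,1,0,0,0,0,-0.07],[0,1,0,0,0,0,-0.05],[0,1,0,0,0,0,-0.05]]' 21
python3 - <<'E'
from h import *
st()
im=ctrl.get_image('side');crop(im,170,180,100,90,7,'pics/s10z.png')
E
```

```text
time: 10.58
position: [0.5527, 0.1158, 0.034]
tool_rot: [1.205, 2.901, 0.0]
ft_force: [1.4, 0.1, 0.0]
grip_width: 0.531
t 10.57 p [552.7 115.8  34. ] yaw 134.88 tz [ 0. -0. -1.] F [1.4 0.1 0. ] M [ 0.01 -0.17  0.02] w 46.2 q [ 0.41  0.4  -0.78  1.83  0.32  1.04  0.28]
```

View pics/s10z.png

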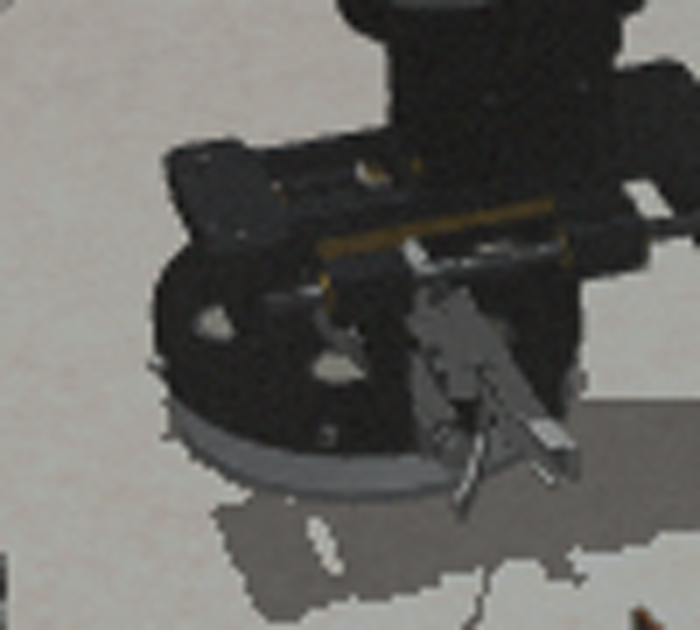

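```bash
python3 -m handwheel '[[0,0,0,0,0,0,-0.03],[0,0,0,0,0,0,-0.01],[0,0,0,0,0,0,0.01],[0,0,0,0,0,0,0.01]]' 21
python3 - <<'E'
from h import *
st()
E
```

```text
time: 11.12
position: [0.5527, 0.1158, 0.034]
tool_rot: [1.206, 2.901, 0.0]
ft_force: [1.1, 0.1, -0.1]
grip_width: 0.524
t 11.12 p [552.7 115.8  34. ] yaw 134.87 tz [ 0.  0. -1.] F [ 1.1  0.1 -0.1] M [ 0.15 -0.26  0.07] w 45.6 q [ 0.41  0.4  -0.78  1.83  0.32  1.04  0.28]
```

Closing stalls at 45.6 mm with a 21 N grip, which is close to the locked spacing of 46 mm. I'll ease the fingers to see whether it holds by itself.

```bash
python3 -m handwheel '[[0,0,0,0,0,0,-0.15],[0,0,0,0,0,0,-0.2],[0,0,0,0,0,0,-0.2],[0,0,0,0,0,0,-0.2]]' 21
python3 - <<'E'
from h import *
st()
im=ctrl.get_image('side');crop(im,170,180,100,90,7,'pics/s11z.png')
E
```

```text
time: 11.62
position: [0.5525, 0.1157, 0.0339]
tool_rot: [-1.206, -2.901, 0.0]
ft_force: [-0.3, 0.5, -0.2]
grip_width: 0.598
t 11.62 p [552.5 115.7  33.9] yaw 134.86 tz [-0. -0. -1.] F [-0.3  0.5 -0.2] M [ 0.03 -0.16 -0.  ] w 52.0 q [ 0.41  0.4  -0.78  1.83  0.32  1.04  0.28]
```

View pics/s11z.png

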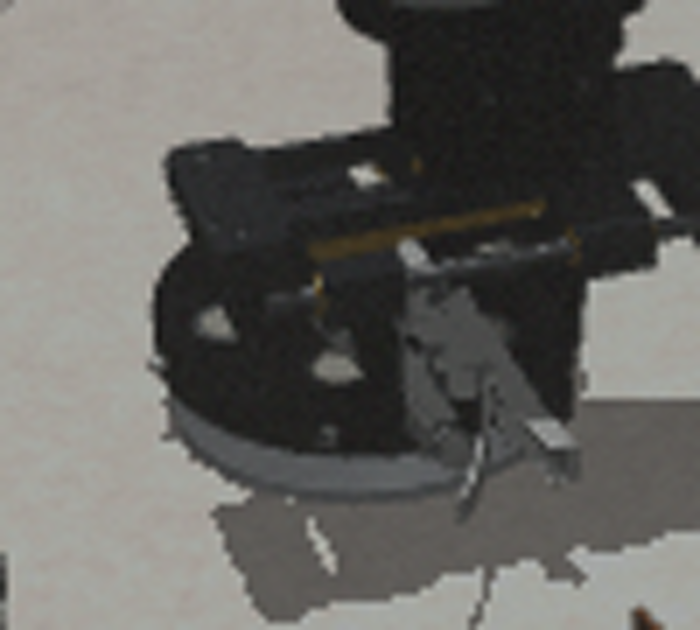

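The fingers opened to 52 mm. The handles and the tail (465,510) stayed put, so the pliers are locked. Next I'll work out the arc about the screw.

```bash
cat >> h.py <<'E'
def arc(ths,c=(.630,.047)):
    s=ctrl.get_state();Rc=R.from_rotvec(s['tool_rot']).as_matrix();p=s['position']
    d=np.array([c[0]-p[0],c[1]-p[1],0]);print('r',np.hypot(*d[:2])*1000)
    for t in ths:
        n=d-R.from_rotvec([0,0,t]).apply(d);l=Rc.T@n*1000
        print(round(t,2),np.round(l[:2],1),'turn',-round(t,2))
E
python3 -c "
from h import *
arc(np.arange(1,13)*.06)"
```

```text
r 103.56822703406067
0.06 [-0.6 -6.2] turn -0.06
0.12 [ -1.5 -12.3] turn -0.12
0.18 [ -2.8 -18.4] turn -0.18
0.24 [ -4.5 -24.4] turn -0.24
0.3 [ -6.5 -30.3] turn -0.3
0.36 [ -8.9 -36. ] turn -0.36
0.42 [-11.6 -41.6] turn -0.42
0.48 [-14.7 -47. ] turn -0.48
0.54 [-18.  -52.2] turn -0.54
0.6 [-21.7 -57.2] turn -0.6
0.66 [-25.7 -62. ] turn -0.66
0.72 [-29.9 -66.5] turn -0.72
```

```bash
python3 -m handwheel '[[0,0,0,0,0,0,0],[0,0,0,0,0,0,0],[0,0,0,0,0,0,0],[-0.6,-6.2,0,0,0,-0.06,0],[-1.5,-12.3,0,0,0,-0.12,0],[-2.8,-18.4,0,0,0,-0.18,0],[-4.5,-24.4,0,0,0,-0.24,0],[-6.5,-30.3,0,0,0,-0.3,0],[-6.5,-30.3,0,0,0,-0.3,0]]' 12
python3 - <<'E'
from h import *
st()
im=ctrl.get_image('side');crop(im,170,180,100,90,7,'pics/s12z.png')
E
```

```text
time: 12.8
position: [0.5363, 0.0897, 0.0341]
tool_rot: [0.76, 3.047, 0.001]
ft_force: [2.5, 0.8, -1.3]
grip_width: 0.53
t 12.8 p [536.3  89.7  34.1] yaw 152.01 tz [ 0.001  0.    -1.   ] F [ 2.5  0.8 -1.3] M [ 0.14 -0.62  0.17] w 46.1 q [ 0.51  0.37 -0.84  1.88  0.32  1.03  0.62]
```

View pics/s12z.png

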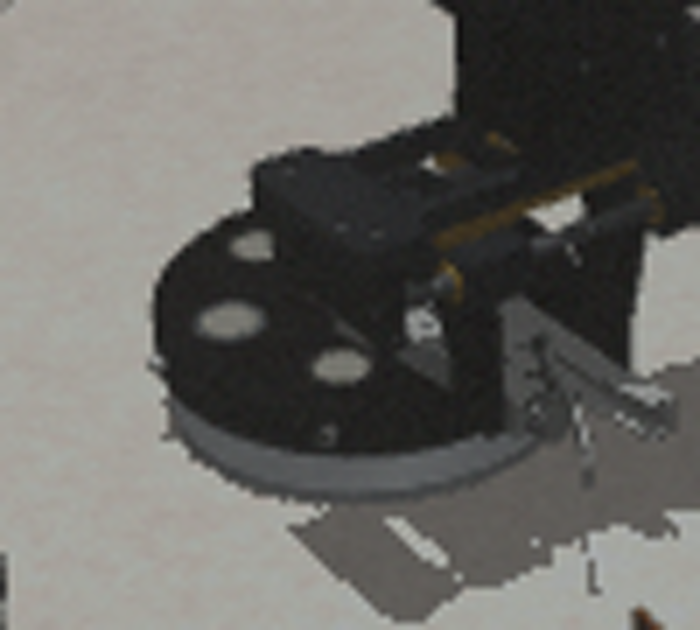

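```bash
python3 -c "
from h import *
arc(np.arange(1,13)*.06)"
```

```text
r 102.96408979070044
0.06 [-0.6 -6.2] turn -0.06
0.12 [ -1.5 -12.3] turn -0.12
0.18 [ -2.8 -18.3] turn -0.18
0.24 [ -4.4 -24.2] turn -0.24
0.3 [ -6.4 -30.1] turn -0.3
0.36 [ -8.8 -35.8] turn -0.36
0.42 [-11.5 -41.4] turn -0.42
0.48 [-14.5 -46.8] turn -0.48
0.54 [-17.8 -51.9] turn -0.54
0.6 [-21.5 -56.9] turn -0.6
0.66 [-25.4 -61.7] turn -0.66
0.72 [-29.6 -66.2] turn -0.72
```

```bash
python3 -m handwheel '[[-0.6,-6.2,0,0,0,-0.06,0],[-1.5,-12.3,0,0,0,-0.12,0],[-2.8,-18.3,0,0,0,-0.18,0],[-4.4,-24.2,0,0,0,-0.24,0],[-6.4,-30.1,0,0,0,-0.3,0],[-8.8,-35.8,0,0,0,-0.36,0],[-8.8,-35.8,0,0,0,-0.36,0]]' 12; python3 -c "
from h import *
st()"; python3 -m handwheel '[[-0.6,-6.2,0,0,0,-0.06,0],[-1.5,-12.3,0,0,0,-0.12,0],[-2.8,-18.3,0,0,0,-0.18,0],[-3.6,-21.3,0,0,0,-0.21,0],[-3.6,-21.3,0,0,0,-0.21,0]]' 12; python3 -c "
from h import *
st()
im=ctrl.get_image('side');crop(im,170,180,100,90,7,'pics/s13z.png')"
```

```text
time: 13.72
position: [0.5276, 0.054, 0.0342]
tool_rot: [0.203, 3.133, 0.001]
ft_force: [4.3, -0.1, -2.0]
grip_width: 0.526
t 13.72 p [527.6  54.   34.2] yaw 172.58 tz [ 0.002  0.    -1.   ] F [ 4.3 -0.1 -2. ] M [ 0.09 -0.92  0.1 ] w 45.8 q [ 0.64  0.36 -0.91  1.92  0.33  1.02  1.03]
time: 14.35
position: [0.5282, 0.0328, 0.0342]
tool_rot: [-0.128, 3.138, 0.001]
ft_force: [4.6, 1.2, -1.5]
grip_width: 0.53
t 14.35 p [528.2  32.8  34.2] yaw -175.34 tz [ 0.001  0.    -1.   ] F [ 4.6  1.2 -1.5] M [ 0.38 -1.08 -0.14] w 46.1 q [ 0.71  0.37 -0.95  1.92  0.35  1.03  1.26]
```

View pics/s13z.png

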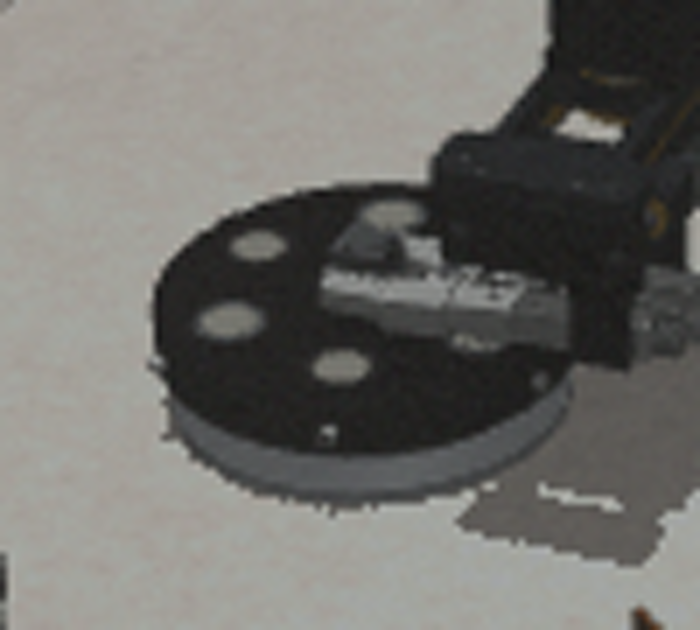

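```bash
cat >> h.py <<'E'
def tq(c=(.630,.047)):
    s=ctrl.get_state();y=R.from_rotvec(s['tool_rot']).as_matrix();F=s['ft_force'];p=s['position']
    r=p[:2]-np.array(c);T=r[0]*F[1]-r[1]*F[0]
    print('t',round(s['time'],2),'turned',round((np.arctan2(y[1,0],y[0,0])-np.radians(134.87))%(2*np.pi),3),'Ftool',np.round(y.T@F,1),'T_F',round(T,2),'Mz',round(s['torque'][2],2),'w',round(s['grip_width']*87,1),'r',round(np.hypot(*r)*1000,1),'q7',round(s['joint_positions'][6],2))
E
python3 -m handwheel '[[-0.8,-2.5,0,0,0,-0.025,0],[-1.4,-5,0,0,0,-0.05,0],[-1.4,-5,0,0,0,-0.05,0]]' 12; python3 -c "
from h import *
tq()";python3 -m handwheel '[[-0.2,-2.5,0,0,0,-0.025,0],[-0.5,-5,0,0,0,-0.05,0],[-0.5,-5,0,0,0,-0.05,0]]' 12; python3 -c "
from h import *
tq()"
```

```text
time: 14.78
position: [0.529, 0.0275, 0.0339]
tool_rot: [0.208, -3.134, 0.0]
ft_force: [1.4, 1.6, 0.1]
grip_width: 0.53
t 14.78 turned 0.92 Ftool [-1.6  1.4 -0.1] T_F -0.14 Mz -0.05 w 46.1 r 102.8 q7 1.32
time: 15.15
position: [0.5302, 0.0223, 0.0339]
tool_rot: [0.287, -3.128, 0.001]
ft_force: [0.3, 1.7, 0.7]
grip_width: 0.53
t 15.15 turned 0.97 Ftool [-0.6  1.6 -0.7] T_F -0.16 Mz 0.02 w 46.1 r 102.8 q7 1.38
```

```bash
for i in 1; do python3 -m handwheel '[[-0.2,-2.5,0,0,0,-0.025,0],[-0.5,-5,0,0,0,-0.05,0],[-0.5,-5,0,0,0,-0.05,0]]' 12 >/dev/null; python3 -c "
from h import *
tq()"; done; python3 -m handwheel '[[-0.2,-2.5,0,0,0,-0.025,0],[-0.5,-5,0,0,0,-0.05,0],[-0.5,-5,0,0,0,-0.05,0]]' 12 >/dev/null; python3 -c "
from h import *
tq()"
```

```text
t 15.53 turned 1.02 Ftool [ 0.7  1.1 -1.7] T_F -0.12 Mz -0.08 w 45.8 r 102.8 q7 1.43
t 15.9 turned 1.07 Ftool [ 1.6  1.4 -3.1] T_F -0.15 Mz -0.04 w 46.1 r 102.7 q7 1.48
```

```bash
python3 -m handwheel '[[0,-2.5,-0.3,0,0,-0.025,0],[-0.1,-5,-0.5,0,0,-0.05,0],[-0.1,-5,-0.5,0,0,-0.05,0]]' 12 >/dev/null; python3 -c "
from h import *
tq()"; python3 -m handwheel '[[-0.2,-2.5,0,0,0,-0.025,0],[-0.4,-5,0,0,0,-0.05,0],[-0.4,-5,0,0,0,-0.05,0]]' 12 >/dev/null; python3 -c "
from h import *
tq()"
```

```text
t 16.27 turned 1.12 Ftool [0.  0.5 0.9] T_F -0.06 Mz -0.17 w 45.9 r 102.8 q7 1.54
t 16.65 turned 1.17 Ftool [0.6 0.2 2.2] T_F -0.02 Mz -0.21 w 46.1 r 102.8 q7 1.59
```

```bash
python3 -m handwheel '[[-0.2,-2.7,0,0,0,-0.025,0],[-0.4,-5.4,0,0,0,-0.05,0],[-0.4,-5.4,0,0,0,-0.05,0]]' 12 >/dev/null
python3 - <<'E'
from h import *
tq()
im=ctrl.get_image('side');crop(im,190,180,110,90,7,'pics/s14z.png')
im=ctrl.get_image('top');crop(im,190,100,130,130,5,'pics/t14z.png')
E
```

```text
t 17.02 turned 1.22 Ftool [ 0.6 -0.   1.8] T_F -0.0 Mz -0.2 w 46.2 r 102.8 q7 1.64
```

View pics/s14z.png

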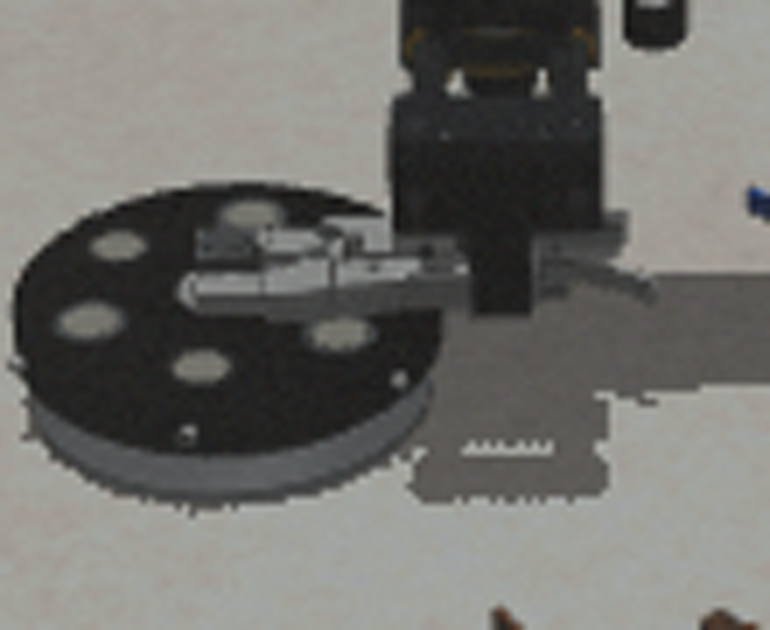

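View pics/t14z.png

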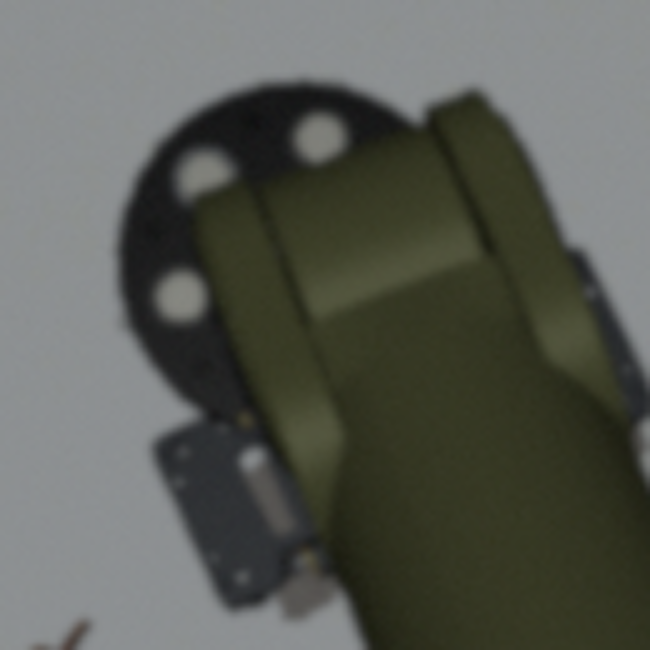

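The side view shows the pliers turning with the gripper, still locked, with the tail at crop (640,290).

```bash
python3 -m handwheel '[[-0.2,-2.7,0,0,0,-0.025,0],[-0.4,-5.2,0,0,0,-0.05,0],[-0.4,-5.2,0,0,0,-0.05,0]]' 12 >/dev/null; python3 -c "
from h import *
tq()"; python3 -m handwheel '[[-0.2,-2.5,0,0,0,-0.02,0],[-0.4,-4,0,0,0,-0.04,0],[-0.4,-4,0,0,0,-0.04,0]]' 12 >/dev/null; python3 -c "
from h import *
tq()"
```

```text
t 17.5 turned 1.27 Ftool [0.6 0.9 0.7] T_F -0.1 Mz -0.33 w 46.2 r 102.9 q7 1.69
t 17.88 turned 1.311 Ftool [3.7 3.2 1.4] T_F -0.35 Mz -0.22 w 46.1 r 103.1 q7 1.73
```

```bash
python3 -m handwheel '[[-1,-1,0,0,0,-0.01,0],[-1,-2,0,0,0,-0.02,0],[-1,-2,0,0,0,-0.02,0]]' 12 >/dev/null; python3 -c "
from h import *
tq();st()"
```

```text
t 18.25 turned 1.331 Ftool [ 5.8  5.6 -0.6] T_F -0.6 Mz -0.09 w 46.0 r 103.1 q7 1.75
t 18.25 p [544.   -9.9  33.9] yaw -148.87 tz [-0.004 -0.    -1.   ] F [-7.9  1.8  0.7] M [ 0.49  1.51 -0.09] w 46.0 q [ 0.82  0.44 -1.01  1.88  0.43  1.06  1.75]
```

```bash
python3 -m handwheel '[[1,-0.5,0,0,0,-0.005,0],[1,-1,0,0,0,-0.01,0],[1,-1,0,0,0,-0.01,0]]' 12 >/dev/null; python3 -c "
from h import *
tq()
im=ctrl.get_image('side');crop(im,190,180,110,90,7,'pics/s15z.png')"
```

```text
t 18.62 turned 1.341 Ftool [3.8 5.5 1. ] T_F -0.59 Mz -0.3 w 46.3 r 103.0 q7 1.76
```

View pics/s15z.png

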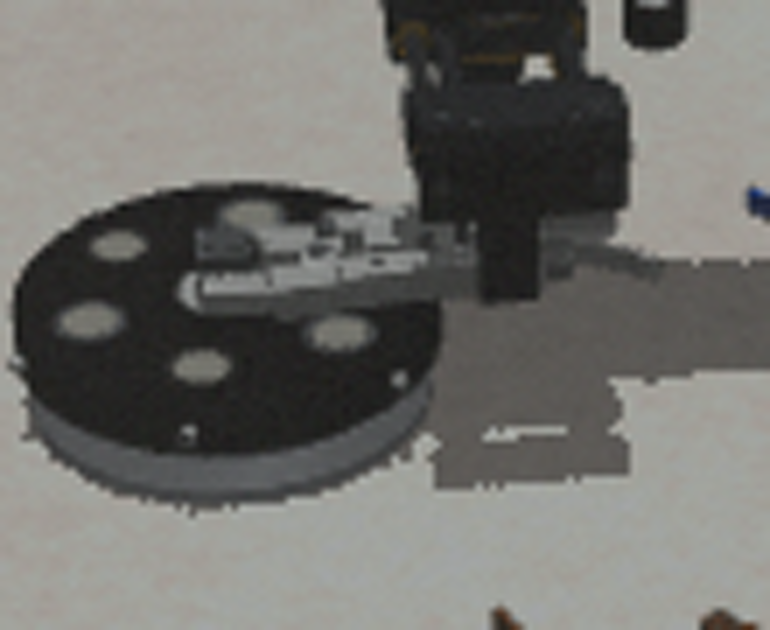

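Resistance rose from about 0.25 to about 0.9 N m over the last 0.07 rad of commanded turn, while it was flat before, so this is the stop. I'll ease off, open, and lift clear.

```bash
python3 -m handwheel '[[0,1,0,0,0,0,-0.1],[0,1,0,0,0,0,-0.4],[0,1,0,0,0,0,-0.8],[0,1,0,0,0,0,-0.8],[0,1,-15,0,0,0,-0.8],[0,1,-40,0,0,0,-0.8],[0,1,-70,0,0,0,-0.8],[20,1,-100,0,0,0,-0.8],[80,1,-120,0,0,0,-0.8],[100,1,-120,0,0,0,-0.8]]' 12 >/dev/null
python3 - <<'E'
from h import *
st()
for n in('top','side'):
    im=ctrl.get_image(n);cv2.imwrite(f'pics/{n}16.png',im[:,:,::-1])
    if n=='top':crop(im,190,100,130,130,5,'pics/t16z.png')
    else:crop(im,180,170,120,100,6,'pics/s16z.png')
E
```

```text
t 19.93 p [459.4 -65.4 155.8] yaw -148.5 tz [ 0.001 -0.003 -1.   ] F [-0.1 -0.3 -0.1] M [ 0.11 -0.08  0.01] w 78.5 q [ 1.29 -0.02 -1.18  1.93 -0.02  1.21  2.24]
```

View pics/t16z.png

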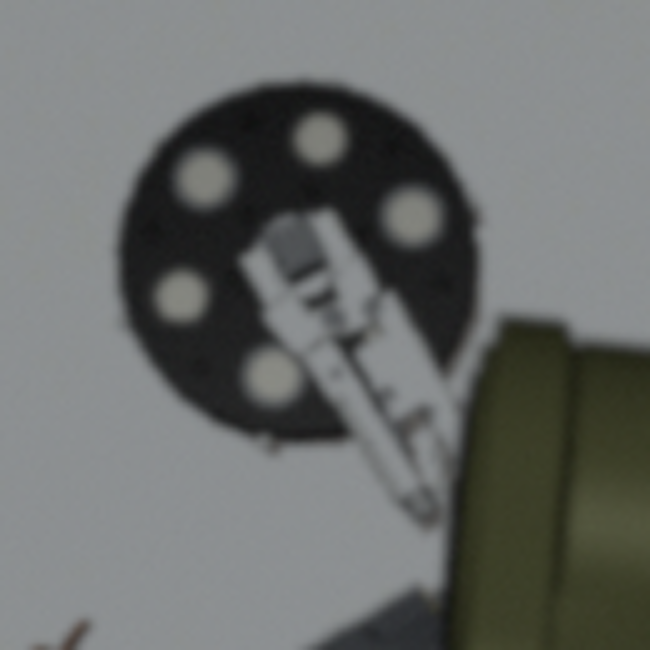

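View pics/s16z.png

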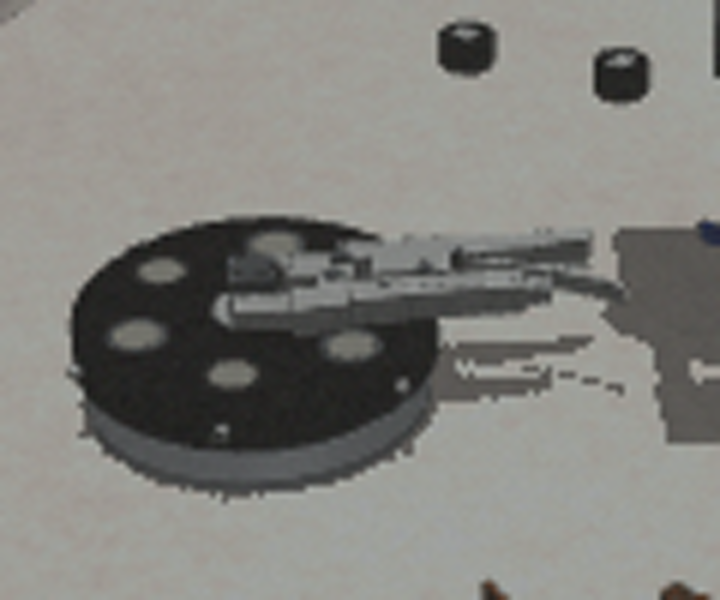

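Run:
```python
from h import *
o=np.array([.630,.047])
def pl(w,yaw):
    a=np.radians(yaw);e=np.array([[np.cos(a),np.sin(a)],[-np.sin(a),np.cos(a)]]);return np.round(e@(w[:2]-o)*1000,1)
im=cv2.imread('pics/side16.png');c=im[205:235,240:295];cv2.imwrite('pics/s16t.png',cv2.resize(c,None,fx=14,fy=14,interpolation=cv2.INTER_CUBIC))
for nm,n,u,v,z in(('tail end','side',283.7,218.8,.054),('fixed end top','side',180+550/6,170+290/6,.062),('mov end top','side',180+592/6,170+238/6,.062),('fixed end','top',190+430/5,100+520/5,.06),('jaw fix','top',190+243/5,100+262/5,.062),('jaw mov','top',190+335/5,100+212/5,.062),('sq','top',190+292/5,100+248/5,.068)):
    w=onz(n,u,v,z);print(nm,np.round(w*1000,1),pl(w,31.5),pl(w,34))
```

```text
tail end [478.  -15.4  54. ] [-162.3   26.2] [-161.    33.3]
fixed end top [502.9   7.3  62. ] [-129.1   32.6] [-127.6   38.2]
mov end top [503.9 -41.3  62. ] [-153.6   -9.5] [-153.9   -2.8]
fixed end [510.4 -10.6  60. ] [-132.1   13.4] [-131.4   19.1]
jaw fix [625.3  71.2  62. ] [ 8.6 23.1] [ 9.6 22.7]
jaw mov [647.5  30.5  62. ] [  6.3 -23.2] [  5.3 -23.5]
sq [630.1  49.2  68. ] [1.2 1.8] [1.3 1.8]
```

View pics/s16t.png

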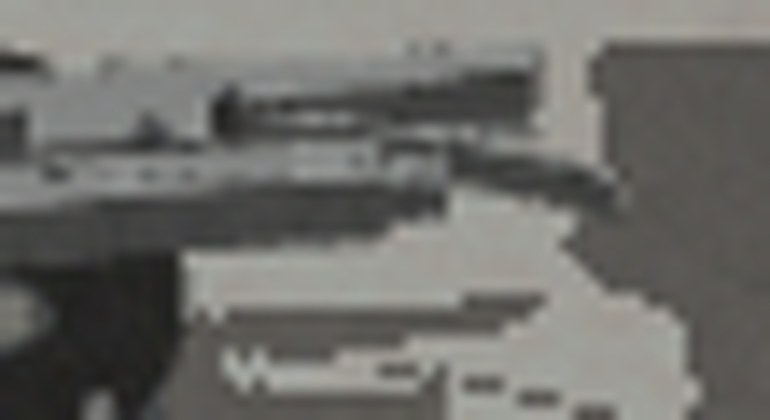

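```bash
cat >> h.py <<'E'
def tri(a,b):
    o1,d1=ray('top',*a);o2,d2=ray('side',*b);d1/=np.linalg.norm(d1);d2/=np.linalg.norm(d2)
    n=np.cross(d1,d2);s=np.linalg.solve(np.c_[d1,-d2,n],o2-o1)
    return np.round((o1+s[0]*d1+s[2]*n/2)*1000,1),'gap mm',round(s[2]*np.linalg.norm(n)*1000,1)
E
python3 - <<'E'
from h import *
t=cv2.imread('pics/top16.png');s=cv2.imread('pics/side16.png')
cv2.imwrite('pics/a.png',cv2.resize(t[135:210,230:290],None,fx=8,fy=8,interpolation=cv2.INTER_CUBIC))
cv2.imwrite('pics/b.png',cv2.resize(s[200:230,210:290],None,fx=10,fy=10,interpolation=cv2.INTER_CUBIC))
print(tri((276,204),(271.7,218.3)))
print('sq',proj('side',[.63,.047,.068]),proj('top',[.63,.047,.068]))
E
```

```text
(array([511.2, -10.7,  49.9]), 'gap mm', np.float64(0.4))
sq [221.92024535 213.34242577] [249.38127102 149.61932156]
```

View pics/a.png

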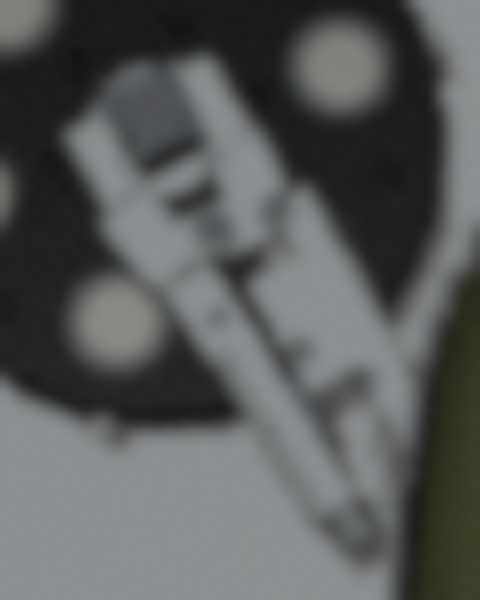

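View pics/b.png

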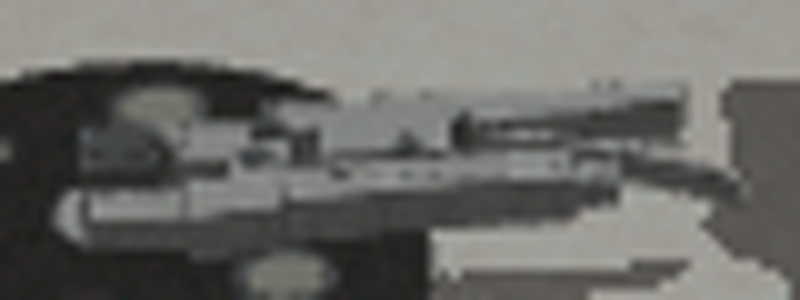

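Run:
```python
from h import *
o=np.array([.630,.047])
def pl(w,yaw):
    a=np.radians(yaw);e=np.array([[np.cos(a),np.sin(a)],[-np.sin(a),np.cos(a)]]);return np.round(e@(w[:2]-o)*1000,1)
for u,v in((271.7,218.3),(283.5,218.6),(278.6,211.5)):
  for z in(.05,.054):
    w=onz('side',u,v,z);print(u,z,np.round(w*1000,1),pl(w,31.5))
for yaw in(30,31.5,34):
    a=np.radians(yaw);e=np.array([[np.cos(a),-np.sin(a)],[np.sin(a),np.cos(a)]])
    print(yaw,[np.round(o*1000+e@q,1) for q in(np.array([-154,12]),np.array([-166,13]),np.array([-130,13]))],[proj('side',[*(o+e@np.array(q)/1000),.054]).round(1) for q in((-166,14),(-130,13),(-151,-22))])
```

```text
271.7 0.05 [510.9 -10.6  50. ] [-131.7   13.1]
271.7 0.054 [508.2  -4.7  54. ] [-130.9   19.5]
283.5 0.05 [481.3 -22.1  50. ] [-162.9   18.7]
283.5 0.054 [478.8 -16.2  54. ] [-161.9   25.1]
278.6 0.05 [508.2 -50.8  50. ] [-155.   -19.8]
278.6 0.054 [505.5 -44.7  54. ] [-154.   -13.1]
30 [array([490.6, -19.6]), array([479.7, -24.7]), array([510.9,  -6.7])] [array([284.5, 217.2]), array([271.1, 217.7]), array([277.5, 210.6])]
31.5 [array([492.4, -23.2]), array([481.7, -28.7]), array([512.4,  -9.8])] [array([284.4, 216.3]), array([271.1, 217.1]), array([277.1, 209.9])]
34 [array([495.6, -29.2]), array([485.1, -35. ]), array([515. , -14.9])] [array([284.2, 214.9]), array([271. , 215.9]), array([276.3, 208.8])]
```

```bash
python3 -m handwheel '[[-23,26,0,0,0,0,0.5],[-46,52,10,0,0,0,1],[-46,52,30,0,0,0,1],[-46,52,30,0,0,0,1],[-46,52,30,0,0,0,1],[-46,52,30,0,0,0,1]]' 12 >/dev/null
python3 - <<'E'
from h import *
st()
im=ctrl.get_image('side');crop(im,190,160,110,90,7,'pics/s17z.png')
im=ctrl.get_image('top');crop(im,190,100,130,130,5,'pics/t17z.png')
E
```

```text
t 20.77 p [472.7   4.9 125.2] yaw -148.39 tz [ 0.001 -0.    -1.   ] F [-0.1 -0.7  0.5] M [ 0.16 -0.09  0.03] w 26.3 q [ 1.16  0.11 -1.26  1.95  0.11  1.16  1.98]
```

View pics/s17z.png

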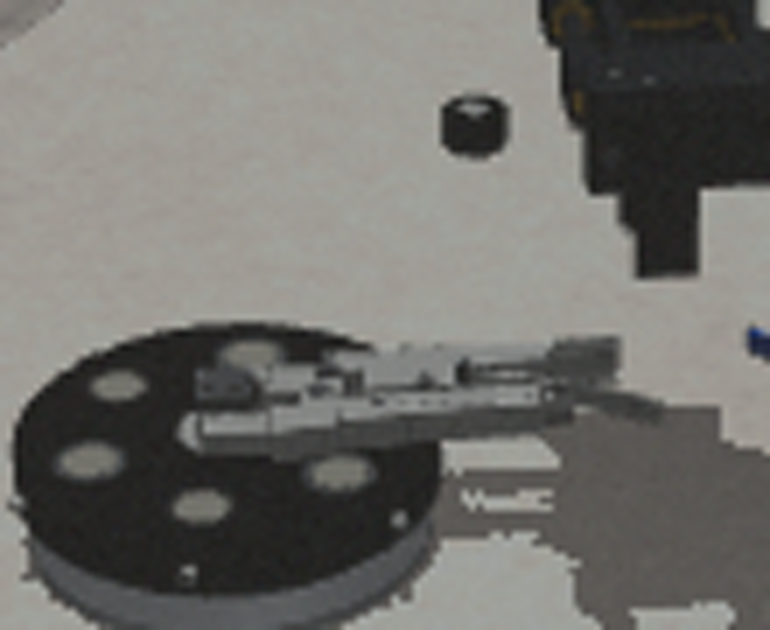

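View pics/t17z.png

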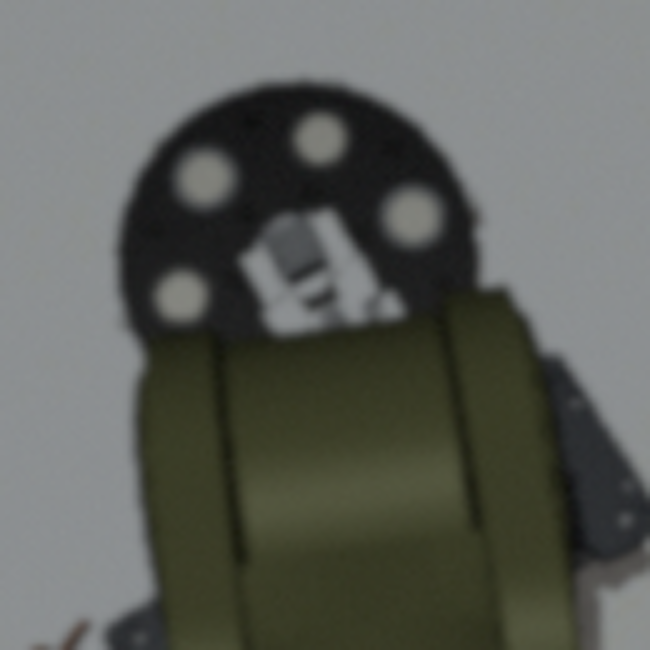

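```bash
python3 -m handwheel '[[-8,0,20,0,0,0,1],[-8,0,45,0,0,0,1],[-8,0,45,0,0,0,1]]' 12 >/dev/null
python3 - <<'E'
from h import *
st()
E
```

```text
t 21.25 p [477.3   9.2  78.4] yaw -148.36 tz [-0.003  0.001 -1.   ] F [ 0.2 -0.3 -0. ] M [ 0.16 -0.1   0.04] w 0.9 q [ 1.05  0.24 -1.22  1.99  0.25  1.09  1.85]
```

```bash
python3 -m handwheel '[[0,0,15,0,0,0,1],[0,0,30,0,0,0,1],[0,0,40,0,0,0,1],[0,0,40,0,0,0,1]]' 12 >/dev/null
python3 - <<'E'
from h import *
st()
im=ctrl.get_image('side');crop(im,190,160,110,90,7,'pics/s18z.png')
E
```

```text
t 21.75 p [478.    9.5  38.6] yaw -148.34 tz [-0.002  0.001 -1.   ] F [ 0.6 -0.3  0.7] M [ 0.12 -0.15  0.  ] w 0.4 q [ 0.98  0.31 -1.16  2.02  0.33  1.02  1.78]
```

View pics/s18z.png

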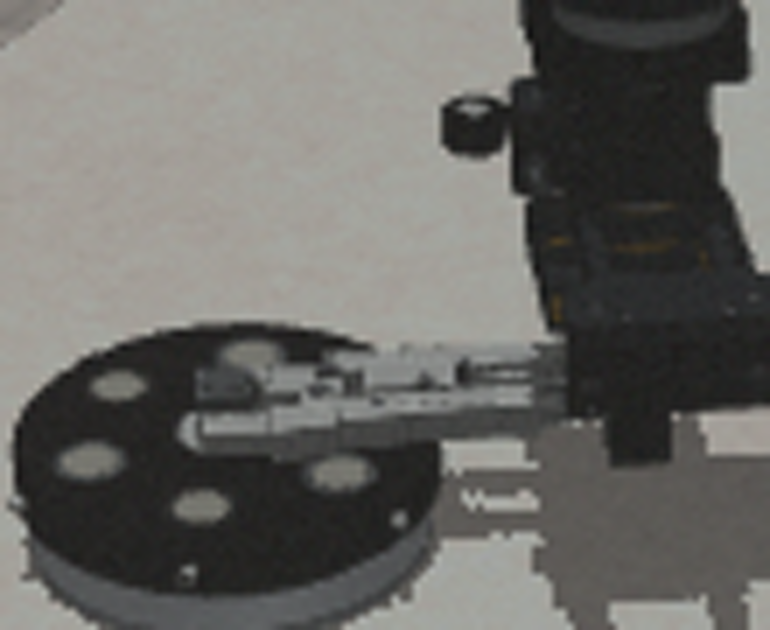

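```bash
python3 -m handwheel '[[0,-6,5,0,0,0,1],[0,-12,5,0,0,0,1],[0,-16,5,0,0,0,1],[0,-16,5,0,0,0,1]]' 12 >/dev/null; python3 -c "
from h import *
st();tq()"; python3 -m handwheel '[[0,-2,0,0,0,0,1],[0,-4,0,0,0,0,1],[0,-4,0,0,0,0,1]]' 12 >/dev/null
python3 - <<'E'
from h import *
tq()
im=ctrl.get_image('side');crop(im,190,160,110,90,7,'pics/s19z.png')
E
```

```text
t 22.3 p [487.3  -4.5  34.5] yaw -148.4 tz [ 0.  0. -1.] F [ 0.5  1.3 -1.1] M [ 0.32  0.02 -0.05] w 0.4 q [ 0.98  0.34 -1.14  2.01  0.36  1.02  1.79]
t 22.3 turned 1.339 Ftool [-1.1  0.8  1.1] T_F -0.15 Mz -0.05 w 0.4 r 151.7 q7 1.79
t 22.68 turned 1.34 Ftool [-0.4 -0.2 -0.5] T_F 0.02 Mz 0.02 w 0.1 r 150.9 q7 1.79
```

View pics/s19z.png

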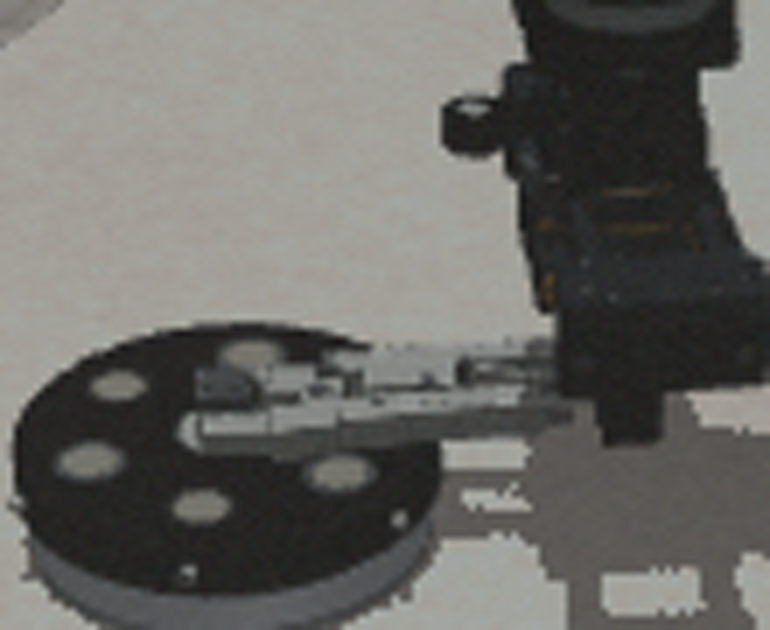

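```bash
python3 -m handwheel '[[2,-2,0,0,0,0,1],[3,-4,0,0,0,0,1],[3,-4,0,0,0,0,1]]' 12 >/dev/null; python3 -c "
from h import *
tq()";python3 -m handwheel '[[0,-2,0,0,0,0,1],[0,-4,0,0,0,0,1],[0,-4,0,0,0,0,1]]' 12 >/dev/null; python3 -c "
from h import *
tq()"
```

```text
t 23.1 turned 1.339 Ftool [-0.3  0.6  0. ] T_F -0.1 Mz -0.04 w 0.5 r 153.6 q7 1.8
t 23.48 turned 1.34 Ftool [-0.7  0.3  0.1] T_F -0.06 Mz -0.01 w 0.9 r 152.8 q7 1.81
```

```bash
python3 -m handwheel '[[0,-2,0,0,0,0,1],[0,-4,0,0,0,0,1],[0,-4,0,0,0,0,1]]' 12 >/dev/null
python3 - <<'E'
from h import *
tq();st()
im=ctrl.get_image('side');crop(im,190,160,110,90,7,'pics/s20z.png')
E
```

```text
t 23.85 turned 1.34 Ftool [ 0.4 -0.3  0.6] T_F 0.05 Mz 0.01 w 0.4 r 152.4 q7 1.81
t 23.85 p [493.  -19.7  34.4] yaw -148.38 tz [ 0. -0. -1.] F [-0.2 -0.5 -0.6] M [ 0.15 -0.13  0.01] w 0.4 q [ 0.99  0.35 -1.12  2.    0.37  1.02  1.81]
```

View pics/s20z.png

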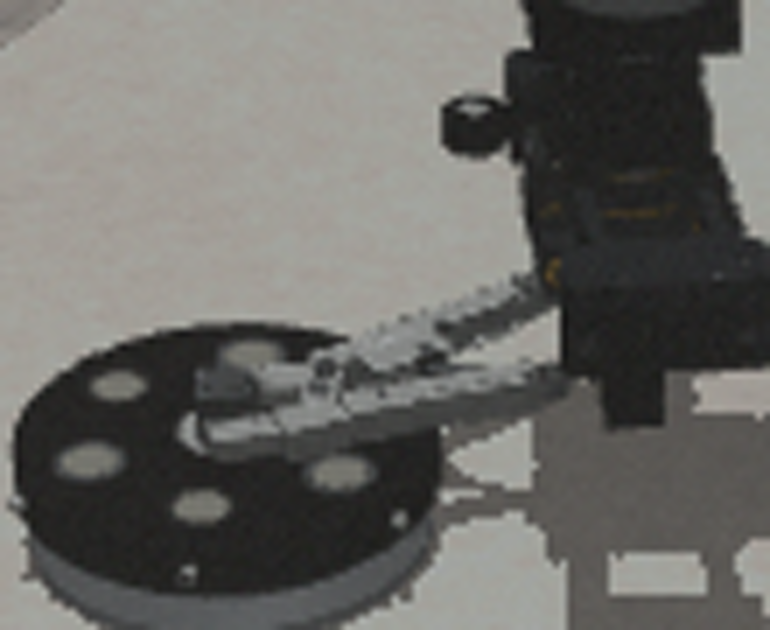

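The pliers sprang open: the moving handle now points to crop (550,290) and the contact force is zero. I'll retreat outward and up, then look.

```bash
python3 -m handwheel '[[4,4,0,0,0,0,1],[6,6,-10,0,0,0,1],[6,6,-40,0,0,0,1],[6,6,-80,0,0,0,1],[6,6,-120,0,0,0,1],[6,60,-160,0,0,0,1],[6,120,-190,0,0,0,1],[6,180,-200,0,0,0,1],[6,180,-200,0,0,0,1]]' 12 >/dev/null
python3 - <<'E'
from h import *
st()
for n in('top','side'):
    im=ctrl.get_image(n);cv2.imwrite(f'pics/{n}21.png',im[:,:,::-1])
    if n=='top':crop(im,190,100,130,130,5,'pics/t21z.png')
    else:crop(im,180,170,120,100,6,'pics/s21z.png')
E
```

```text
t 25.02 p [392.8 131.8 235.1] yaw -148.37 tz [ 0.001 -0.    -1.   ] F [-0.1 -0.4  0. ] M [ 0.21 -0.18 -0.01] w 0.5 q [ 0.74 -0.3  -0.92  1.92 -0.24  1.41  2.  ]
```

View pics/t21z.png

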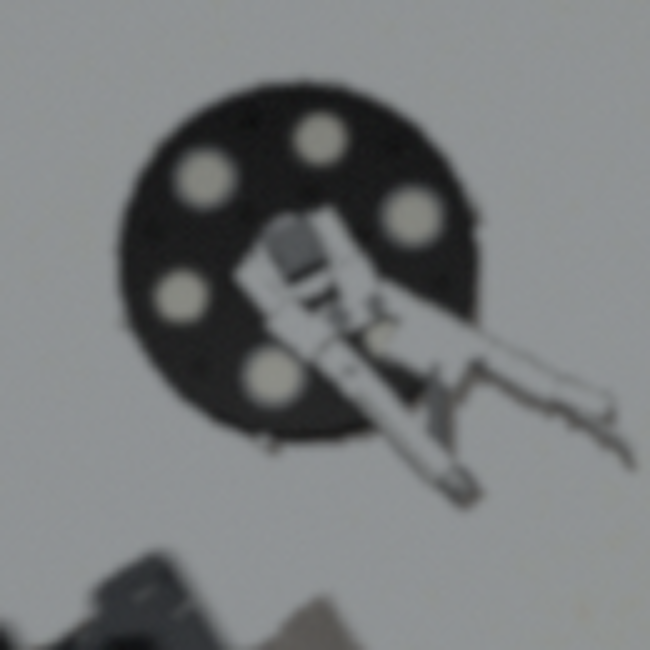

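View pics/s21z.png

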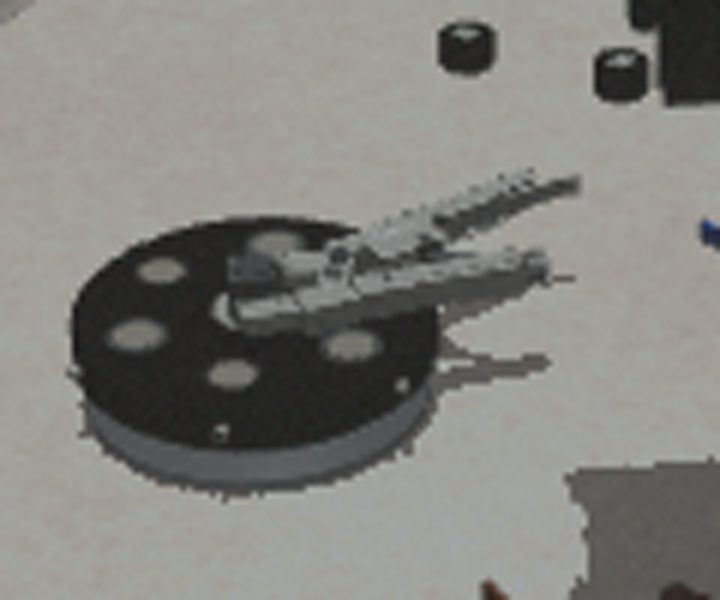

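The pliers lie open on the holder, round the square, with the fixed handle end at (460,490) and the tail at (630,465). Joint 2 reads about -0.30, which is its limit. I'll check the exact value, back away from it, and compare the square's angle between pictures.

```bash
python3 - <<'E'
from h import *
print(ctrl.get_state()['joint_positions'])
E
python3 -m handwheel '[[-20,0,-5,0,0,0,1],[-50,0,-10,0,0,0,1],[-60,0,-10,0,0,0,1],[-60,0,-10,0,0,0,1]]' 12 >/dev/null
python3 - <<'E'
from h import *
st()
im=ctrl.get_image('top');cv2.imwrite('pics/top22.png',im[:,:,::-1])
a=[]
for k in('0','16','21','22'):
    im=cv2.imread(f'pics/top{k}.png')[138:162,238:262]
    a.append(cv2.resize(im,None,fx=8,fy=8,interpolation=cv2.INTER_CUBIC))
    g=im.max(axis=2).astype(float);
    m=((g>50)&(g<95)).astype(np.uint8)[4:19,5:20];n,l,st_,c=cv2.connectedComponentsWithStats(m)
    i=1+np.argmax(st_[1:,4]);print(k,st_[i,4],cv2.minAreaRect(np.argwhere(l==i)[:,::-1].astype(np.float32)))
cv2.imwrite('pics/sq.png',np.hstack(a))
E
```

```text
[ 0.73250974 -0.30076955 -0.92580874  1.91649579 -0.24236321  1.41279873
  2.00485506]
t 25.62 p [444.6 162.1 244.5] yaw -148.32 tz [-0.001  0.001 -1.   ] F [-0.3  0.2 -0.5] M [ 0.12 -0.07  0.  ] w 0.2 q [ 0.79 -0.09 -1.12  1.78 -0.08  1.4   1.81]
0 147 ((7.245901584625244, 7.20491886138916), (12.675652503967285, 14.084056854248047), 39.80556869506836)
16 126 ((5.750000476837158, 6.750000476837158), (14.31647777557373, 10.982502937316895), 78.69007110595703)
21 124 ((5.750000476837158, 6.750000476837158), (14.31647777557373, 10.982502937316895), 78.69007110595703)
22 114 ((5.600916862487793, 6.66972541809082), (14.271612167358398, 10.344524383544922), 73.3007583618164)
```

View pics/sq.png

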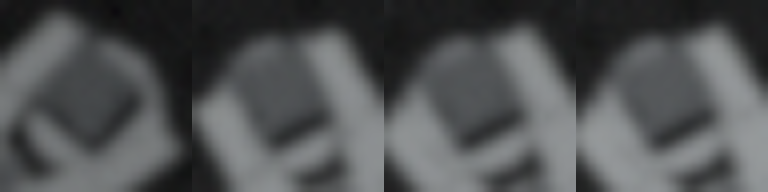

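```bash
python3 -c "
from bench import ctrl
print(ctrl.close_job())"
```

```text
the job is handed in; nothing more can be done
None
```

I did the job in the order asked and handed it in at about 25.7 s. One check went slightly wrong: during the final retreat, joint 2 read -0.3008 against its -0.30 limit. I backed it off to -0.09 straight away, but that brief 0.0008 rad overrun could count against the job.

- **Locking:** I squeezed in steps with the grip limited to 21 N. The pliers stalled 46 mm apart, and they stayed shut when I eased the fingers.
- **Turning:** I turned the screw about 1.3 rad. Resistance was flat at roughly 0.2–0.3 N m, then rose to about 0.6–0.9 N m over the last 0.07 rad. I took that as the stop and pushed no further; the highest tangential force read was 5.6 N.
- **Releasing:** I pushed the tail with the closed fingers and the pliers sprang open. No force over about 1 N was read at the end of any of those pushing steps.

**Last checks:**
- **Pliers:** the last pictures show them lying open on the holder round the square, with the robot clear.
- **Screw:** the square's angle looks the same as just before the release. The rectangle fit gave 78.7° twice, then 73.3° in the last picture, which I put down to pixel resolution.

**Disagreement with the description:** the side camera showed the fingertips about 19 mm higher than `ctrl.tip_reach` implies. My first closing passed above the handles and did not touch them; I then worked lower and gripped normally.

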